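Change a cover gauge over from its master to the covers

ROBOT

A 6-joint arm with a two-finger parallel gripper is mounted at the origin on the work surface. World frame = base frame: x ahead of the robot, y to its left, z up, the work surface at z = 0. Lengths are in m, angles in degrees, forces in N, time in s.
With the tool pointing down it reaches from about 0.3 to 0.85 m from the base axis. Payload 4.2 kg.
Tool frame: the origin (TCP) lies where the fingers leave the gripper's body, on its centre line; the fingertips stand ctrl.nose_length ahead of it and the grasp point (between the pads) lies 60 mm ahead of it (ctrl.nose_length is the distance from the TCP to the fingertips, in m); z points along the fingers, y is the direction in which the jaws open and shut (so a half turn about z gives the same grasp; the last joint's range is limited). The gripper opens to 91 mm and grips with 3 to 60 N. Pads are 32 mm wide; open, the fingers measure 118 mm over their backs; the gripper's body (76 mm by 178 mm) begins 60 mm behind the grasp point.
Start: joints at [-65.661, 18.312, 89.639, -0, 72.044, -1.146], TCP at [0.247, -0.519, 0.292] pointing down, gripper open.
Joint ranges: [-177.97, 177.97], [-48.28, 115.42], [12.27, 149.76], [-77.06, 257.06], [2.81, 150.46], [-146.56, 146.56]. Speed limits (degrees/s): [147.25, 147.25, 180, 180, 180, 180].

INTERFACE

Orientations are given as [roll, pitch, yaw] about the fixed x, y, z axes, in that order (R = Rz(yaw) Ry(pitch) Rx(roll)).
In Python, from cell import ctrl gives the robot as it stands.
- The arm moves only by the tool jog_arm, never from a script. Its argument "series" is text: rows parted by semicolons, each of 4 numbers parted by spaces: the shift along the world's x, y, z in m, then the turn about the world's z in degrees. In form: x y z spin; .... A call has exactly 8 rows; each row is the pose to reach, as a shift and turn from the pose commanded when the call began; what a row does not reach only later rows make up. A row lasts 1/10 s, in which the tool goes at most 50 mm and 8.59 degrees, less where a joint would pass 70% of its speed; a pose out of reach is approached as far as the arm can. A call with a gripper value outside its range is refused whole. "claw" is the opening, from 0 (shut) to 1 (fully open), set as the call begins (left out, the last holds). The fingers move at their own pace and stop on an object; "grip_force" is the grip in N (left out, the last holds). Time passes only in rows, so rows that repeat a pose let the fingers close, or fill a call up. It gives the time, the measured TCP pose, the force and the opening at its end, in the units of the state.
- ctrl.observe(): the state, without advancing time (a new reading comes with each control period).
- ctrl.get_image(name): name is "scene" or "top" or "wrist"; returns a dict with "img" (400x640x3 uint8, red, green, blue), "fx", "fy", "cx", "cy" (pixels), "view" (4x4, takes a point from world to camera coordinates). Camera axes: x right, y down, z forward; pixel columns grow to the right and rows downward; lengths in m; the calibration is good to about 2 mm. A picture is of the moment at which its call begins. There is no depth.
- ctrl.hand_in(): hands the job in, once; it reports no verdict.
Trained networks look in the newest picture that a camera, given by its name, has taken for a name from the list of things; names that differ only in an ending like _2 or _b are one class to them, and where a whole thing is asked for, a point or a joint stands for the part that bears it (a point fixed in the world has none). Each returns a list of dicts, best first, with "confidence" (0 to 1); they miss things now and then, are a little off and sometimes report something else, mostly with a low value. They report only what shows in the picture. A call takes as long as a camera call. They do not tell look-alikes from the thing itself.
- ctrl.find_in(thing, camera): "extent" ([left, top, right, bottom] in pixels, round what is visible of it).
- ctrl.outline_of(thing, camera): "mask" (400x640 bool, what is visible of it) and "extent" ([left, top, right, bottom] in pixels, round what is visible of it).
- ctrl.landmark_of(thing, camera): "at" ([column, row] in pixels: a listed point, or the origin of a listed thing).
The state is a dict: "t": time; "joint_pos": joint angles; "joint_velocities": joint speeds; "joint_efforts": joint torques, N m; "tcp_pos": TCP position; "ee_rot": TCP orientation; "contact_force": force on the tool from outside, world axes, zero at the start; "ft_torque": the same for the moment, N m; "grip_width": finger opening in m.
Only numpy, scipy, OpenCV 4.12 (cv2) and the standard library are available. Lean on these libraries where they do the work, as an engineer would, in place of code of your own. Each camera call takes 0.05 s, during which the arm holds its last target.

TASK

Change the gauging fixture over from its brass setting master to the gearbox covers: turn the red winged set screw on the dial gauge's collar loose, right round to its stop, and run the gauge along the bar to the parking end, up to its stop. Then lay the master flat on its sloped wooden rest, straight end down by the lip and ear uphill, and put every dark cover lying on the bench fully home in a nest of its own, turned so that its ear drops into the ear of the cutout. Last, bring the gauge back so that its spindle stands over the middle of the ear of one of the covers and turn the set screw fully tight again; never force the gauge along while its screw is tight, and leave the drum, bearing and torch alone.

Things in the scene. Friction and masses are not known exactly. Their poses are not given: they have to be found in the camera images.
- cover1 (a point): Gearbox cover, dark plate 12 mm thick: body 96 x 60 mm (x, y) and on one short end an ear 26 mm wide, rounded, white dot (its middle at x +58, y +14 mm, its end at x +71). Point: centre of the body, 22 mm above the underside; z up. Grip rib on top, centred here, 60 long (x), 16 wide (y), 12 to 44 mm above the underside. Lowest 5 mm stepped in 2 mm all round. 0.2 to 0.4 kg. May be absent.
- cover2 (a point): As cover1, a second identical cover.
- cover3 (a point): As cover1, a third identical cover.
- cover1_ear (a point): Middle of the ear of cover 1 (same height as cover1).
- cover2_ear (a point): Middle of the ear of cover 2 (same height as cover2).
- cover3_ear (a point): Middle of the ear of cover 3 (same height as cover3).
- master (a point): Brass setting master, shaped and sized exactly as cover1 (own axes, rib, ear and this point likewise; black dot on the ear), 0.3 to 0.5 kg. It starts fully home in nest 2.
- master_ear (a point): Middle of the master's ear.
- rest (a point): Sloped wooden rest for the master: where the master's centre point lies when it lies flat there against the lip. The face is 126 mm long, 78 mm wide and rises at 18 degrees (0.314 rad) along this frame's horizontal x (frame z vertical). The face is 22 mm below this point, square to the slope, 60 mm above the bench there. A lip 10 mm high stands across the low end, its inner side 50 mm downhill of this point; no other walls.
- rest_ear (a point): Where the master's ear point lies when it rests there, ear uphill, straight end to the lip.
- nest1 (a point): Nest 1 (farthest from the parking end): where a cover's centre point lies, same axes, when it is fully home. One-way cutout, 10 mm deep, of the cover's outline with 2.5 mm clearance all round, in a blue plate whose top is 25 mm above the bench; floor 22 mm below this point. x to the ear and the guide bar, y along the bar to the parking end. Nests are 84 mm apart in y; a seated rib reaches 59 mm above the bench.
- nest2 (a point): Nest 2 (the middle one): where a cover's centre point lies, same axes, when it is fully home. One-way cutout, 10 mm deep, of the cover's outline with 2.5 mm clearance all round, in a blue plate whose top is 25 mm above the bench; floor 22 mm below this point. x to the ear and the guide bar, y along the bar to the parking end. Nests are 84 mm apart in y; a seated rib reaches 59 mm above the bench.
- nest3 (a point): Nest 3 (nearest the parking end): where a cover's centre point lies, same axes, when it is fully home. One-way cutout, 10 mm deep, of the cover's outline with 2.5 mm clearance all round, in a blue plate whose top is 25 mm above the bench; floor 22 mm below this point. x to the ear and the guide bar, y along the bar to the parking end. Nests are 84 mm apart in y; a seated rib reaches 59 mm above the bench.
- nest1_ear (a point): Where the ear point of a cover in nest 1 comes to lie when it is fully home.
- nest2_ear (a point): Where the ear point of a cover in nest 2 comes to lie when it is fully home.
- nest3_ear (a point): Where the ear point of a cover in nest 3 comes to lie when it is fully home.
- gauge (a joint): Position (m) of the gauge carriage, a dark collar 36 x 40 x 36 mm on a round bar 112 mm beyond the nest centres in nest x, axis 70 mm above the bench. 0, 0.084, 0.168: spindle over the ear of nest 1, 2, 3; grows along nest y to 0.245, the stop at the parking end. Friction about 2 N when the set screw is loose, clamped when tight. Starts anywhere over the nests.
- gauge_tip (a point): Lower end of the gauge's 5 mm spindle, 33 mm above the bench, 6 mm above the ear of a seated cover, 58 mm beyond the nest centres in nest x. The round dial above it is 48 mm across, 18 mm thick (x), from 64 to 112 mm above the bench; a bracket joins it to the carriage.
- screw (a joint): Angle (rad) of the winged set screw on top of the carriage, axis vertical. 0 is tight; counter-clockwise from above it grows and loosens, to 1.6 at its stop; the carriage is free beyond about 0.4. Stiff thread, 0.1 to 0.25 N m; stays where it is left.
- screw_head (a point): Centre of the set screw's red wing, the part to grip: a bar 38 mm long, 10 mm wide and 24 mm high, its underside 118 mm above the bench (this point at 130 mm). Its length runs along its own y (nest y when the joint reads 0). Gripping the wing also lets the carriage be slid.
- drum_mid (a point): Bystander: upright shiny clutch drum, 86 mm across, 110 mm high; this point is half-way up.
- bearing_mid (a point): Bystander: bearing ring 72 mm across, 18 mm high, lying flat; this point is its centre.
- torch_mid (a point): Bystander: black inspection torch 135 mm long, up to 30 mm thick; this point is near its middle.
Things that resemble listed ones, but are neither listed nor needed, are in the scene too. Of the things like the part that bears master, leave any that is pink, purple or turquoise; of the rest the smaller one is meant.

How it is judged:
By the outcome, as a careful person would: the job done as asked, in the order asked, and still so for the second after the job is handed in, with the robot touching nothing.
Of cover_1, cover_2, cover_3 only 2 to 3 are there at a start; the rules pass over those that are not, and their reading is None.
At some moment in a run one of cover_1, cover_2, cover_3 may be knocked a few centimetres aside while the robot is not near it.
Once in a run the grip may slacken for a moment while it holds something.
It also fails if it takes over 208 s, if anything falls off the work surface, if the arm or the gripper's body presses on something with over 40 N, if the wrist force passes 120 N, or if a joint passes its speed limit or range.

## Working session

There is one attempt and no reset: what is moved stays moved. The work goes in short steps, Python scripts to look and compute and a tool call to move; the robot and the scene stay as the last step left them, time stands still between calls to the robot, and variables do not carry over. Pictures are saved under pics/ and viewed, and the job is handed in when it is done.

Besides the shell and the picture viewer there is one more tool, called by a JSON object that holds its "name" and its "arguments", one argument or row to a line. jog_arm: Moves the arm, as the interface text tells. Its arguments: {"type":"object","properties":{"series":{"type":"string"},"claw":{"type":"number"},"grip_force":{"type":"number"}},"required":["series"]}

```bash
ls; mkdir -p pics
cat > h.py <<'E'
from cell import ctrl
import numpy as np, cv2
def cap(n):
    return ctrl.get_image(n)
def save(im,name,crop=None,s=1):
    a=im['img'][:,:,::-1]
    if crop: a=a[crop[1]:crop[3],crop[0]:crop[2]]
    if s!=1: a=cv2.resize(a,None,fx=s,fy=s,interpolation=cv2.INTER_CUBIC)
    cv2.imwrite('pics/'+name+'.png',a)
def ray(im,uv,z):
    V=np.array(im['view']);R=V[:3,:3];t=V[:3,3]
    c=-R.T@t
    d=R.T@np.array([(uv[0]-im['cx'])/im['fx'],(uv[1]-im['cy'])/im['fy'],1])
    return c+d*(z-c[2])/d[2]
def proj(im,p):
    V=np.array(im['view']);q=V[:3,:3]@np.array(p)+V[:3,3]
    return np.array([im['fx']*q[0]/q[2]+im['cx'],im['fy']*q[1]/q[2]+im['cy']])
def tri(ims,uvs):
    A=[];b=[]
    for im,uv in zip(ims,uvs):
        V=np.array(im['view']);x=(uv[0]-im['cx'])/im['fx'];y=(uv[1]-im['cy'])/im['fy']
        for r in (V[0]-x*V[2],V[1]-y*V[2]):
            A.append(r[:3]);b.append(-r[3])
    return np.linalg.lstsq(np.array(A),np.array(b),rcond=None)[0]
E
python3 - <<'E'
from h import *
for n in ['scene','top','wrist']:
    im=cap(n); save(im,n+'0'); V=np.array(im['view']); print(n,im['fx'],(-V[:3,:3].T@V[:3,3]).round(3))
    for th in ['cover1','cover1_ear','master','master_ear','rest','rest_ear','nest1','nest2','nest3','nest1_ear','nest2_ear','nest3_ear','gauge_tip','screw_head','drum_mid','bearing_mid','torch_mid']:
        for d in ctrl.landmark_of(th,n)[:5]:
            print(th,np.round(d['at'],1),round(d['confidence'],2),end=' | ')
        print()
print(ctrl.observe(),ctrl.nose_length)
E
```

```text
pics
scene 368.54056849481515 [ 1.29  -0.287  1.114]
cover1 [400.5 179.8] 0.89 | 

master [204.6 221. ] 0.95 | master [242.5 186. ] 0.84 | master [324.4 219.7] 0.76 | master [394.2 148.4] 0.69 | master [316.6 190.1] 0.54 | 
master_ear [331.2 235.3] 0.79 | master_ear [304.1 195.2] 0.79 | master_ear [203.9 237.5] 0.71 | master_ear [226.3 199.2] 0.6 | master_ear [385.  150.2] 0.55 | 
rest [416.7 203.5] 0.8 | rest [242.9 252.1] 0.61 | 
rest_ear [429.1 211.8] 0.55 | 
nest1 [303.3 223.9] 0.85 | nest1 [324.6 224.7] 0.63 | nest1 [346.3 214.5] 0.62 | nest1 [332.3 230.9] 0.32 | 
nest2 [303.3 223.9] 0.85 | nest2 [324.6 224.7] 0.63 | nest2 [346.3 214.5] 0.62 | nest2 [332.3 230.9] 0.32 | 
nest3 [303.3 223.9] 0.85 | nest3 [324.6 224.7] 0.63 | nest3 [346.3 214.5] 0.62 | nest3 [332.3 230.9] 0.32 | 
nest1_ear [335.9 231.3] 0.7 | nest1_ear [325.  218.9] 0.61 | 
nest2_ear [332.6 234.3] 0.71 | 
nest3_ear [357.7 226. ] 0.71 | nest3_ear [283.1 194.8] 0.71 | nest3_ear [241.5 252.2] 0.38 | 
gauge_tip [334.6 234. ] 0.54 | 
screw_head [336.8 228.9] 0.51 | 
drum_mid [361.1 273.2] 0.85 | 
bearing_mid [352.4 177
[... 1297 characters left out ...]
| 













{'t': 2.7, 'joint_pos': array([-6.56590968e+01,  1.83111016e+01,  8.96383781e+01, -2.05204557e-03,
        7.20425762e+01, -1.14516665e+00]), 'joint_velocities': array([ 0.02013878, -0.02070215,  0.01884867,  0.13925464, -0.00198951,
       -0.05660626]), 'joint_efforts': array([ 4.20227561e-04, -4.12349224e+01, -2.32227677e+01,  7.27924984e-02,
        3.76854558e-02, -1.40226553e-05]), 'tcp_pos': array([ 0.2474247 , -0.51906337,  0.29228816]), 'ee_rot': array([1.79992097e+02, 2.11054615e-03, 2.54867023e+01]), 'contact_force': array([ 0.32856943, -1.09562435,  0.72721525]), 'ft_torque': array([-0.02446617, -0.0249801 ,  0.00226175]), 'grip_width': 0.09113633690364853} 0.0783
```

View pics/scene0.png

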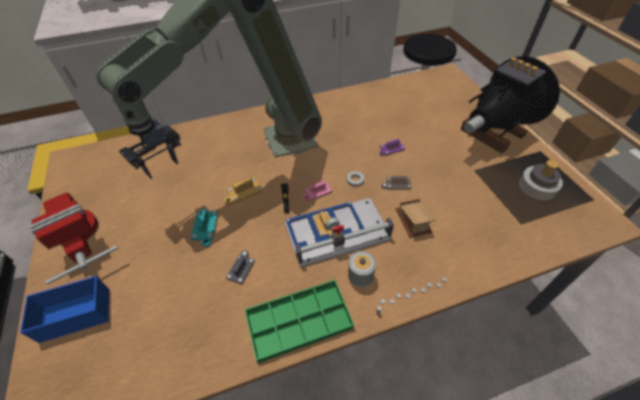

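View pics/top0.png

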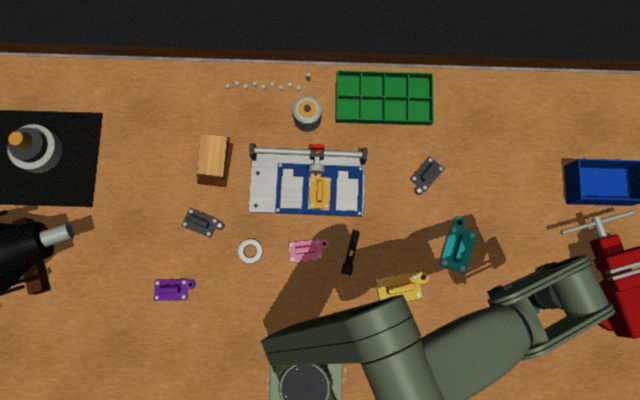

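View pics/wrist0.png

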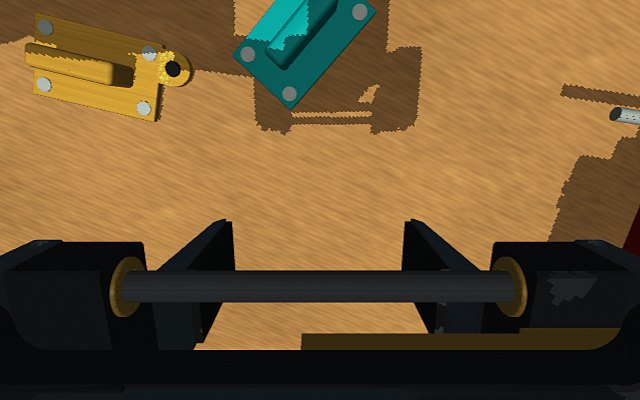

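Run:
```python
import cv2
a=cv2.imread('pics/top0.png')
cv2.imwrite('pics/top0z.png',cv2.resize(a[90:320,150:480],None,fx=2.4,fy=2.4,interpolation=2))
a=cv2.imread('pics/scene0.png')
cv2.imwrite('pics/scene0z.png',cv2.resize(a[120:310,160:460],None,fx=2.6,fy=2.6,interpolation=2))
```

```text
(no output)
```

View pics/top0z.png

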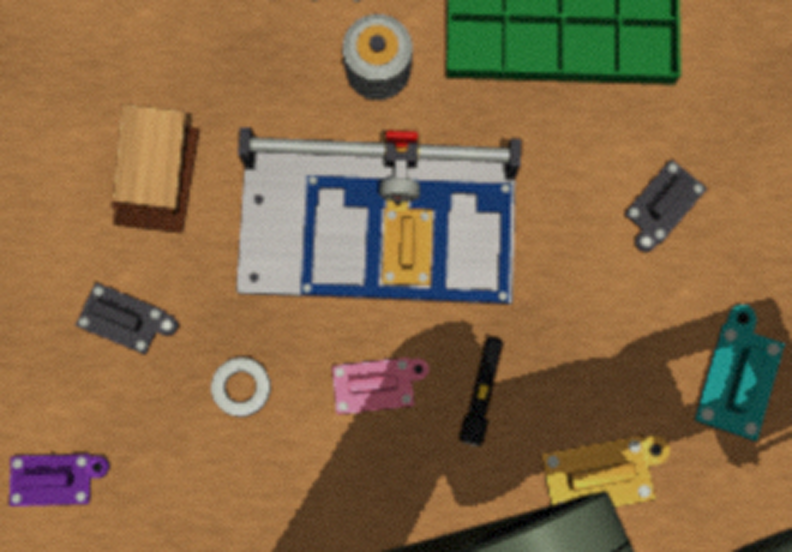

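View pics/scene0z.png

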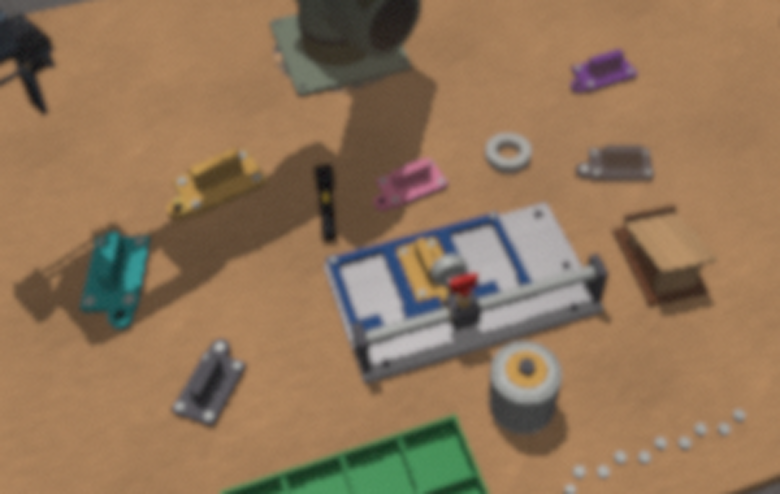

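Run:
```python
from h import *
im=cap('top'); hsv=cv2.cvtColor(im['img'],cv2.COLOR_RGB2HSV)
m=cv2.inRange(hsv,(105,100,40),(130,255,255)); m[:, :240]=0;m[:,380:]=0
ys,xs=np.nonzero(m); P=np.array([ray(im,(x,y),0.025)[:2] for x,y in zip(xs,ys)])
r=cv2.minAreaRect((P*1000).astype(np.float32)); print('blue',r, cv2.boxPoints(r))
for n,uv,z in [('n1',(346.6,193.4),.037),('n2',(320.8,193.6),.037),('n3',(290.4,190.2),.037),('n1e',(342.7,175.1),.037),('n2e',(314.2,172.6),.037),('n3e',(285.8,174.2),.037),('master',(321.5,190.7),.037),('me',(316.4,170.2),.037),('screw',(317.6,148.3),.13),('rest',(207.5,156.6),.08),('reste',(204.8,136.5),.1),('cA',(428.3,170.8),.022),('cAe',(419,189.2),.022),('cB',(202,220.1),.022),('drum',(306.4,113.3),.055),('bear',(246.5,249.2),.009),('torch',(350.7,254.3),.015)]:
    print(n,ray(im,uv,z).round(4))
```

```text
blue ((539.6763305664062, -23.432037353515625), (255.75546264648438, 150.1573486328125), 89.14907836914062) [[ 462.70685 -150.1807 ]
 [ 612.8476  -152.41064]
 [ 616.6458   103.31662]
 [ 466.50507  105.54657]]
n1 [ 0.5262 -0.1056  0.037 ]
n2 [ 0.5235 -0.0287  0.037 ]
n3 [0.5313 0.0623 0.037 ]
n1e [ 0.5819 -0.093   0.037 ]
n2e [ 0.5872 -0.0072  0.037 ]
n3e [0.5799 0.0778 0.037 ]
master [ 0.5324 -0.0305  0.037 ]
me [ 0.5948 -0.0137  0.037 ]
screw [ 0.636  -0.0155  0.13  ]
rest [0.6162 0.3063 0.08  ]
reste [0.671  0.3137 0.1   ]
cA [ 0.6062 -0.3541  0.022 ]
cAe [ 0.5482 -0.3252  0.022 ]
cB [0.4363 0.3227 0.022 ]
drum [0.767  0.0214 0.055 ]
bear [0.3545 0.1877 0.009 ]
torch [ 0.3471 -0.122   0.015 ]
```

{"name": "jog_arm", "arguments": {
  "series": "-0.03 0.05 0.02 0;-0.03 0.1 0.03 0;-0.03 0.15 0.04 0;-0.02 0.2 0.04 0;0 0.25 0.04 -4;0.02 0.3 0.04 -8;0.04 0.34 0.04 -12;0.06 0.38 0.04 -16"
}}

```text
t: 3.55
tcp_pos: [0.3032, -0.1458, 0.3327]
ee_rot: [179.9, -0.1, 9.3]
contact_force: [1.1, 0.0, -0.3]
grip_width: 0.0913
```

{"name": "jog_arm", "arguments": {
  "series": "0.03 0.02 0 -4;0.06 0.04 0 -9;0.1 0.07 0 -9;0.13 0.1 0 -9;0.15 0.12 0 -9;0.15 0.12 0 -9;0.15 0.12 0 -9;0.15 0.12 0 -9"
}}

```text
t: 4.35
tcp_pos: [0.4524, -0.0282, 0.3323]
ee_rot: [180.0, 0.0, 0.4]
contact_force: [-0.4, 0.0, -1.1]
grip_width: 0.0915
```

Run:
```python
from h import *
im=cap('wrist'); save(im,'w1'); 
t=cap('top'); save(t,'top1')
V=im['view'];print((-V[:3,:3].T@V[:3,3]).round(3), V[:3,:3].round(3))
for th,z in [('nest1',.037),('nest1_ear',.037),('nest2_ear',.037),('nest3_ear',.037),('master',.037),('master_ear',.037),('gauge_tip',.033),('screw_head',.13),('cover1',.022),('rest',.08)]:
    for d in ctrl.landmark_of(th,'wrist')[:4]:
        print(th,np.round(d['at'],1),round(d['confidence'],2),ray(im,d['at'],z).round(4)[:2])
```

```text
[ 0.525 -0.027  0.425] [[ 0.008 -1.     0.002]
 [-0.965 -0.007  0.262]
 [-0.261 -0.004 -0.965]]
nest1 [389.2 105.5] 0.82 [ 0.529  -0.1065]
nest1 [237.4 105.5] 0.65 [0.5277 0.0608]
nest1 [618.5  39.9] 0.6 [ 0.5975 -0.3438]
nest1_ear [379.2  50.6] 0.57 [ 0.5849 -0.0924]
nest1_ear [223.7  47.2] 0.44 [0.5869 0.0721]
nest2_ear [304.5  49.9] 0.88 [ 0.585  -0.0132]
nest2_ear [388.3 245.1] 0.67 [ 0.3637 -0.1158]
nest3_ear [222.7  48.3] 0.72 [0.5858 0.0732]
master [283.4 247.8] 0.82 [0.3592 0.0133]
master [317.3 104.9] 0.74 [ 0.529  -0.0272]
master_ear [329.3 231.7] 0.92 [ 0.3807 -0.0429]
master_ear [302.2  49.6] 0.82 [ 0.5852 -0.0108]
screw_head [302.7  48.4] 0.55 [ 0.5717 -0.0151]
cover1 [ 24.2 188.4] 0.97 [0.4284 0.3291]
cover1 [619.5  39. ] 0.69 [ 0.6012 -0.3569]
rest [300.4  46.8] 0.28 [ 0.581  -0.0109]
```

View pics/w1.png

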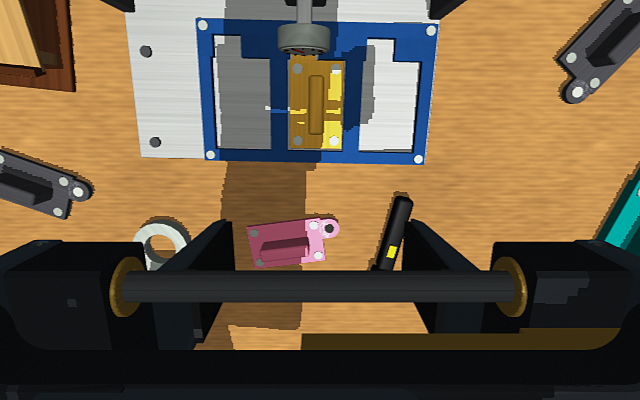

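View pics/top1.png

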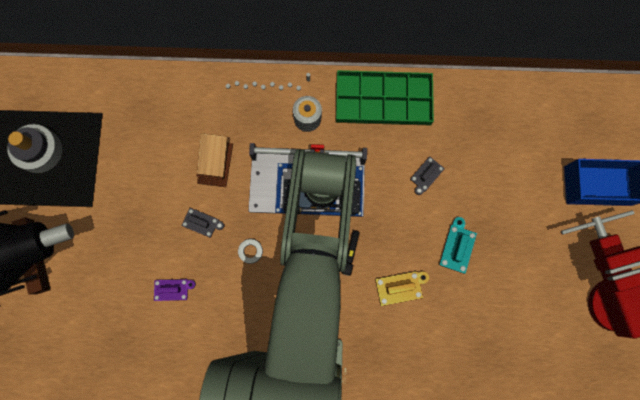

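```bash
cat >> h.py <<'E'
def rect(im,x0,x1,y0,y1,z,s=2500):
    # rows: x decreasing downwards, cols: y decreasing to right
    W=int((y1-y0)*s);H=int((x1-x0)*s)
    src=np.float32([proj(im,(x,y,z)) for x,y in ((x1,y1),(x1,y0),(x0,y0),(x0,y1))])
    dst=np.float32([(0,0),(W,0),(W,H),(0,H)])
    return cv2.warpPerspective(im['img'],cv2.getPerspectiveTransform(src,dst),(W,H))[:,:,::-1].copy()
E
python3 - <<'E'
from h import *
im=cap('wrist')
a=rect(im,.45,.63,-.17,.13,.025)
for k in range(0,30):
    c=int(k*25); cv2.line(a,(c,0),(c,6 if k%5 else 14),(0,0,255),1)
for k in range(0,18):
    c=int(k*25); cv2.line(a,(0,c),(6 if k%5 else 14,c),(0,0,255),1)
cv2.imwrite('pics/r1.png',a)
hsv=cv2.cvtColor(a,cv2.COLOR_BGR2HSV); m=cv2.inRange(hsv,(105,120,40),(130,255,255))
m=cv2.morphologyEx(m,cv2.MORPH_CLOSE,np.ones((5,5)))
cs,h=cv2.findContours(m,cv2.RETR_CCOMP,cv2.CHAIN_APPROX_NONE)
for c in cs:
    if cv2.contourArea(c)>3000:
        r=cv2.minAreaRect(c); b=cv2.boxPoints(r)
        print('ctr',.63-r[0][1]/2500,.13-r[0][0]/2500,np.array(r[1])/2.5,r[2]); print([(round(.63-q[1]/2500,4),round(.13-q[0]/2500,4)) for q in b])
E
```

```text
ctr 0.5398110412597656 -0.025114721679687507 [259.80910645 152.22467041] 0.805511474609375
[(np.float32(0.4655), np.float32(0.1058)), (np.float32(0.6177), np.float32(0.1037)), (np.float32(0.6141), np.float32(-0.1561)), (np.float32(0.4619), np.float32(-0.1539))]
ctr 0.5380746643066406 -0.10844291992187499 [ 66.29008179 123.70627441] 1.080924153327942
[(np.float32(0.4769), np.float32(-0.0741)), (np.float32(0.6005), np.float32(-0.0765)), (np.float32(0.5993), np.float32(-0.1427)), (np.float32(0.4756), np.float32(-0.1404))]
ctr 0.540307421875 0.058364373779296874 [ 65.53117065 124.19451904] 0.7538483738899231
[(np.float32(0.4786), np.float32(0.0919)), (np.float32(0.6028), np.float32(0.0903)), (np.float32(0.602), np.float32(0.0248)), (np.float32(0.4778), np.float32(0.0264))]
```

View pics/r1.png

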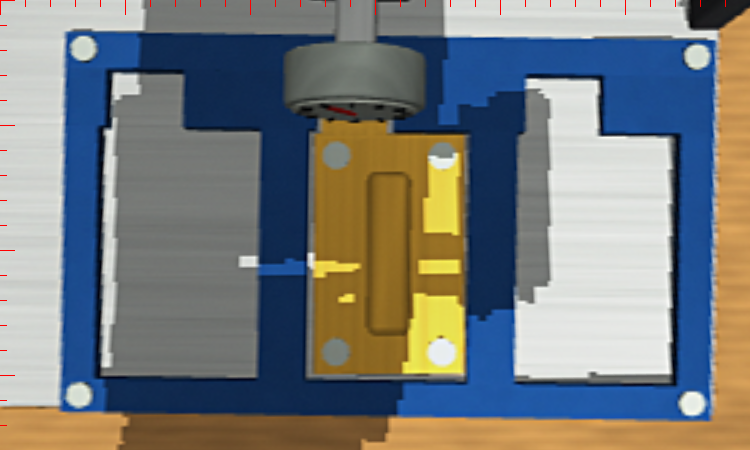

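{"name": "jog_arm", "arguments": {
  "series": "0.04 0.005 0 -1;0.08 0.01 0 -1;0.12 0.01 0 -1;0.13 0.01 0 -1;0.13 0.01 0 -1;0.13 0.01 0 -1;0.13 0.01 0 -1;0.13 0.01 0 -1"
}}

```text
t: 5.8
tcp_pos: [0.5821, -0.0177, 0.3329]
ee_rot: [180.0, -0.0, -0.5]
contact_force: [-0.2, 0.7, -0.1]
grip_width: 0.091
```

Run:
```python
from h import *
im=cap('wrist'); save(im,'w2')
def red(im,z):
    hsv=cv2.cvtColor(im['img'],cv2.COLOR_RGB2HSV)
    m=cv2.inRange(hsv,(0,150,60),(8,255,255))|cv2.inRange(hsv,(172,150,60),(180,255,255))
    n,l,s,c=cv2.connectedComponentsWithStats(m)
    for i in range(1,n):
        if s[i,4]>15: print(s[i],c[i].round(1),ray(im,c[i],z).round(4))
red(im,.142); red(cap('top'),.142)
for th,z in [('screw_head',.13),('gauge_tip',.033),('rest',.08)]:
    for d in ctrl.landmark_of(th,'wrist')[:4]:
        print(th,np.round(d['at'],1),round(d['confidence'],2),ray(im,d['at'],z).round(4)[:2])
a=rect(im,.56,.70,-.15,.13,.142); cv2.imwrite('pics/r2.png',a)
```

```text
[292 116  45  21 645] [314.  126.8] [ 0.6406 -0.0151  0.142 ]
[599 234  24  21 335] [610.9 244. ] [ 0.3839 -0.8254  0.142 ]
[606 248  34  21 425] [623.4 258.4] [ 0.3455 -0.8563  0.142 ]
[615 269  17   6  22] [622.5 271.3] [ 0.3106 -0.8512  0.142 ]
[ 615  273   25   66 1130] [629.8 301.8] [ 0.2296 -0.8639  0.142 ]
[592 290  21  41 383] [600.6 311. ] [ 0.2035 -0.7834  0.142 ]
screw_head [314.9 126.1] 0.81 [ 0.6405 -0.0157]
rest [  4.5 161.1] 0.68 [0.606  0.3025]
```

View pics/w2.png

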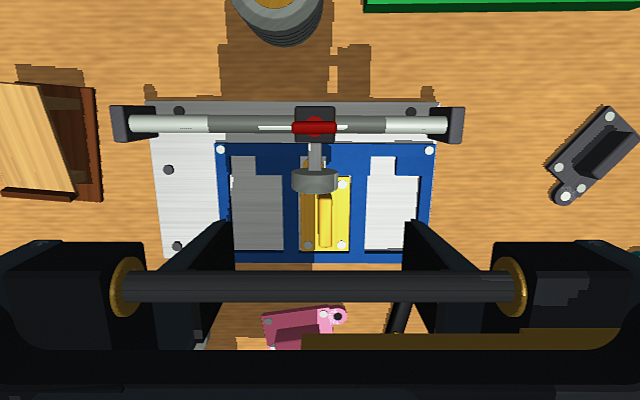

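View pics/r2.png

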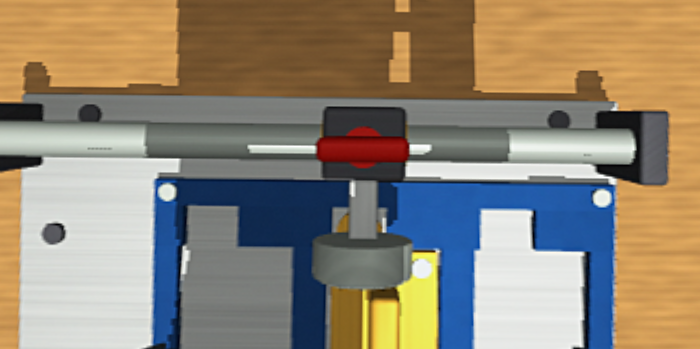

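{"name": "jog_arm", "arguments": {
  "series": "0.01 0 0 8.5;0.02 0 0 17;0.03 0 0 25.5;0.04 0.003 -0.02 34;0.05 0.003 -0.04 42.5;0.058 0.003 -0.06 51;0.058 0.003 -0.08 59.5;0.058 0.003 -0.09 68",
  "claw": 0.4,
  "grip_force": 30
}}

```text
t: 6.85
tcp_pos: [0.6406, -0.0146, 0.24]
ee_rot: [-179.8, 0.1, 67.8]
contact_force: [-0.6, 0.2, -0.5]
grip_width: 0.0367
```

{"name": "jog_arm", "arguments": {
  "series": "0 0 0 8.5;0 0 0 17;0 0 0 21.7;0 0 0 21.7;0 0 0 21.7;0 0 0 21.7;0 0 0 21.7;0 0 0 21.7"
}}

```text
t: 7.65
tcp_pos: [0.6412, -0.0147, 0.2423]
ee_rot: [180.0, -0.0, 89.2]
contact_force: [-0.2, 0.7, -0.7]
grip_width: 0.0362
```

Run:
```python
from h import *
im=cap('wrist'); save(im,'w3')
o=ctrl.observe(); print(o['tcp_pos'],o['ee_rot'],o['joint_pos'].round(1),o['grip_width'])
hsv=cv2.cvtColor(im['img'],cv2.COLOR_RGB2HSV)
m=cv2.inRange(hsv,(0,150,60),(8,255,255))|cv2.inRange(hsv,(172,150,60),(180,255,255))
n,l,s,c=cv2.connectedComponentsWithStats(m)
for i in range(1,n):
    if s[i,4]>15: print(s[i],c[i].round(1),ray(im,c[i],.135).round(4))
```

```text
[ 0.64116393 -0.01467822  0.24228991] [ 1.79994716e+02 -7.19330371e-04  8.91657193e+01] [-2.3 26.1 84.7  0.  69.1 -1.5] 0.03675161015318187
[ 304  197   27   65 1152] [317.2 227.5] [ 0.6399 -0.0127  0.135 ]
```

View pics/w3.png

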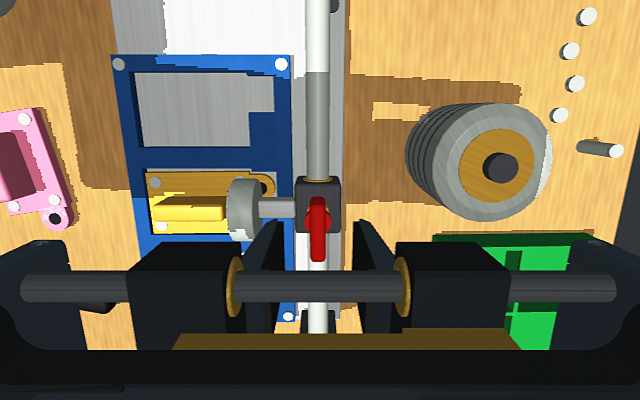

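{"name": "jog_arm", "arguments": {
  "series": "-0.001 0 -0.015 0;-0.001 0 -0.03 0;-0.001 0 -0.042 0;-0.001 0 -0.047 0;-0.001 0 -0.047 0;-0.001 0 -0.047 0;-0.001 0 -0.047 0;-0.001 0 -0.047 0"
}}

```text
t: 8.5
tcp_pos: [0.6405, -0.0147, 0.196]
ee_rot: [179.9, 0.0, 89.2]
contact_force: [0.1, -1.2, 0.5]
grip_width: 0.0368
```

{"name": "jog_arm", "arguments": {
  "series": "0 0 0 0;0 0 0 0;0 0 0 0;0 0 0 0;0 0 0 0;0 0 0 0;0 0 0 0;0 0 0 0",
  "claw": 0
}}

```text
t: 9.3
tcp_pos: [0.6406, -0.0148, 0.1965]
ee_rot: [179.9, 0.0, 89.2]
contact_force: [-0.2, 0.3, 5.7]
grip_width: 0.0099
```

{"name": "jog_arm", "arguments": {
  "series": "0 0 0 5;0 0 0 11;0 0 0 17;0 0 0 23;0 0 0 29;0 0 0 35;0 0 0 41;0 0 0 47"
}}

```text
t: 10.1
tcp_pos: [0.6406, -0.0148, 0.1964]
ee_rot: [179.9, 0.1, 136.4]
contact_force: [-0.3, -0.1, 4.7]
grip_width: 0.0097
```

{"name": "jog_arm", "arguments": {
  "series": "0 0 0 6;0 0 0 12;0 0 0 18;0 0 0 24;0 0 0 30;0 0 0 36;0 0 0 42;0 0 0 47"
}}

```text
t: 10.9
tcp_pos: [0.6407, -0.0148, 0.1965]
ee_rot: [180.0, 0.1, -176.7]
contact_force: [0.0, -1.8, 4.5]
grip_width: 0.0104
```

Run:
```python
from h import *
im=cap('wrist'); save(im,'w4')
o=ctrl.observe(); print(o['tcp_pos'],o['ee_rot'],o['joint_pos'].round(1),o['grip_width'],o['contact_force'],o['ft_torque'])
```

```text
[ 0.64064371 -0.01486166  0.19645071] [ 1.79979148e+02  1.19406330e-01 -1.76646114e+02] [ -2.4  28.1  88.5   0.   63.4 -95.7] 0.010368594340635293 [-1.00436502 -1.82902876  4.54846908] [-0.12879657 -0.04317689 -1.03660681]
```

View pics/w4.png

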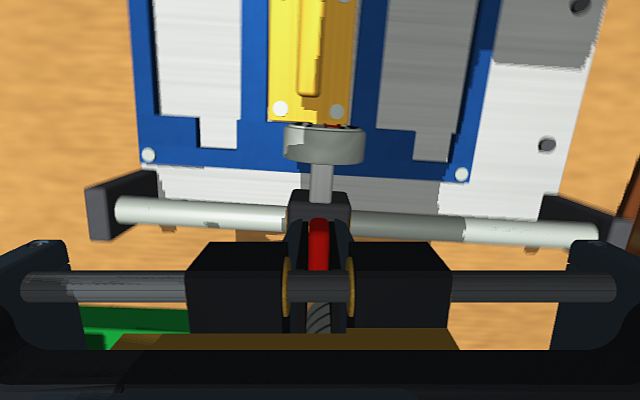

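{"name": "jog_arm", "arguments": {
  "series": "0 0 0 -1;0 0.01 0 -2.3;0.0004 0.03 0 -2.3;0.0007 0.05 0 -2.3;0.001 0.07 0 -2.3;0.0013 0.09 0 -2.3;0.0016 0.11 0 -2.3;0.0018 0.13 0 -2.3"
}}

```text
t: 11.75
tcp_pos: [0.6424, 0.1154, 0.1964]
ee_rot: [-179.9, 0.1, -179.1]
contact_force: [-0.5, -2.0, 5.8]
grip_width: 0.0101
```

{"name": "jog_arm", "arguments": {
  "series": "0.0001 0.01 0 0;0.0002 0.018 0 0;0.0003 0.024 0 0;0.0004 0.028 0 0;0.0004 0.03 0 0;0.0004 0.032 0 0;0.0004 0.034 0 0;0.0004 0.034 0 0"
}}

```text
t: 12.55
tcp_pos: [0.6429, 0.1489, 0.1964]
ee_rot: [-179.9, 0.1, -179.1]
contact_force: [0.4, -1.3, 4.9]
grip_width: 0.01
```

{"name": "jog_arm", "arguments": {
  "series": "0 0.001 0 0;0 0.002 0 0;0 0.003 0 0;0 0.004 0 0;0 0.004 0 0;0 0.004 0 0;0 0.004 0 0;0 0.004 0 0"
}}

```text
t: 13.35
tcp_pos: [0.6429, 0.1496, 0.1964]
ee_rot: [-179.6, 0.1, -179.1]
contact_force: [-0.3, -11.3, 6.8]
grip_width: 0.0096
```

{"name": "jog_arm", "arguments": {
  "series": "0 -0.001 0 0;0 -0.002 0 0;0 -0.002 0 0;0 -0.002 0 0;0 -0.002 0 0;0 -0.002 0 0;0 -0.002 0 0;0 -0.002 0 0",
  "claw": 0.35
}}

```text
t: 14.15
tcp_pos: [0.6427, 0.1521, 0.1965]
ee_rot: [179.9, 0.1, -179.1]
contact_force: [0.0, 1.6, 5.4]
grip_width: 0.0319
```

{"name": "jog_arm", "arguments": {
  "series": "0 -0.003 0.01 0;0 -0.003 0.03 0;0 -0.003 0.06 0;0 -0.003 0.09 0;-0.02 -0.03 0.12 0;-0.04 -0.06 0.14 -8;-0.05 -0.09 0.14 -16;-0.06 -0.11 0.14 -24"
}}

```text
t: 14.95
tcp_pos: [0.5816, 0.0394, 0.3367]
ee_rot: [180.0, 0.1, 156.5]
contact_force: [-0.2, -0.3, 0.2]
grip_width: 0.0318
```

Run:
```python
from h import *
im=cap('wrist'); save(im,'w5'); t=cap('top'); save(t,'top5')
```

```text
(no output)
```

View pics/w5.png

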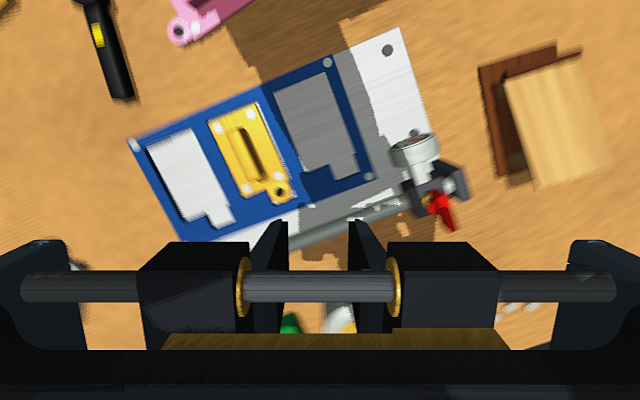

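View pics/top5.png

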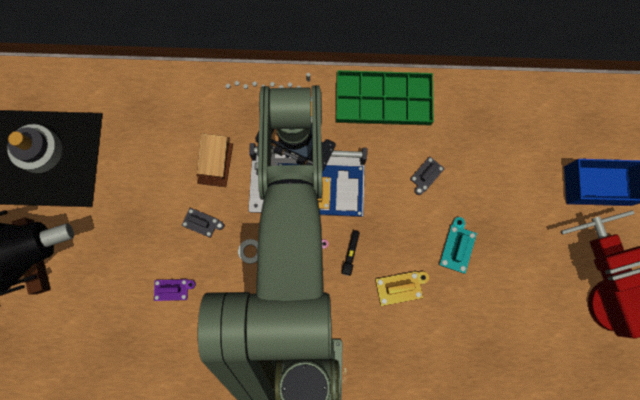

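{"name": "jog_arm", "arguments": {
  "series": "-0.02 -0.02 0 8;-0.04 -0.04 -0.02 16;-0.049 -0.064 -0.04 22.7;-0.049 -0.064 -0.08 22.7;-0.049 -0.064 -0.11 22.7;-0.049 -0.064 -0.11 22.7;-0.049 -0.064 -0.11 22.7;-0.049 -0.064 -0.11 22.7",
  "claw": 0.5
}}

```text
t: 15.85
tcp_pos: [0.5348, -0.0223, 0.2271]
ee_rot: [-180.0, 0.2, 179.7]
contact_force: [0.4, 0.4, 0.6]
grip_width: 0.0453
```

Run:
```python
from h import *
im=cap('wrist'); save(im,'w6')
o=ctrl.observe(); print(o['tcp_pos'],o['ee_rot'],o['joint_pos'].round(1))
for th,z in [('master',.037),('master_ear',.037)]:
    for d in ctrl.landmark_of(th,'wrist')[:4]:
        print(th,np.round(d['at'],1),round(d['confidence'],2),ray(im,d['at'],z).round(4)[:2])
```

```text
[ 0.53468916 -0.02239552  0.22717807] [-179.99799413    0.21990589  179.64241971] [ -3.6  17.6 100.7   0.   61.5 -93.3]
master [313.5 190.8] 0.89 [ 0.529 -0.026]
master_ear [330.3 255.2] 0.85 [ 0.589  -0.0114]
```

View pics/w6.png

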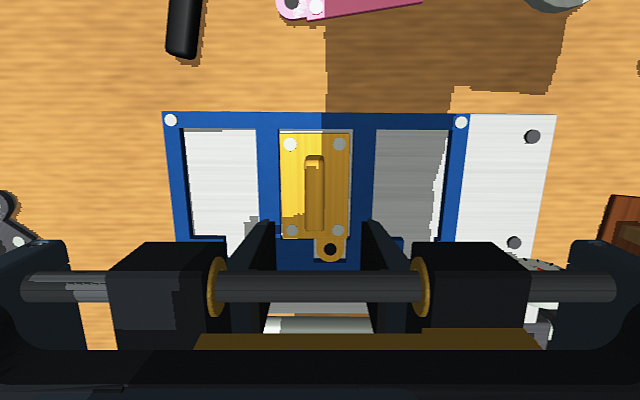

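{"name": "jog_arm", "arguments": {
  "series": "-0.001 -0.003 -0.03 -0.4;-0.001 -0.003 -0.06 -0.4;-0.001 -0.003 -0.09 -0.4;-0.001 -0.003 -0.108 -0.4;-0.001 -0.003 -0.113 -0.4;-0.001 -0.003 -0.113 -0.4;-0.001 -0.003 -0.113 -0.4;-0.001 -0.003 -0.113 -0.4"
}}

```text
t: 16.8
tcp_pos: [0.5333, -0.0257, 0.1137]
ee_rot: [-180.0, 0.2, 179.2]
contact_force: [-0.4, -0.5, -0.3]
grip_width: 0.0457
```

{"name": "jog_arm", "arguments": {
  "series": "0 0 0 0;0 0 0 0;0 0 0 0;0 0 0 0;0 0 0 0;0 0 0 0;0 0 0 0;0 0 0 0",
  "claw": 0,
  "grip_force": 30
}}

```text
t: 17.6
tcp_pos: [0.5324, -0.0256, 0.1124]
ee_rot: [180.0, 0.0, 179.2]
contact_force: [-1.0, 1.0, 1.9]
grip_width: 0.0162
```

{"name": "jog_arm", "arguments": {
  "series": "0 0 0.005 0;0 0 0.012 0;0 0 0.02 0;0 0 0.035 0;0 0 0.06 0;0 0 0.09 0;0 0 0.1 0;0 0 0.1 0"
}}

```text
t: 18.4
tcp_pos: [0.5331, -0.0257, 0.2138]
ee_rot: [-180.0, 0.2, 179.2]
contact_force: [0.6, 0.5, -3.5]
grip_width: 0.0158
```

Run:
```python
from h import *
im=cap('wrist'); save(im,'w7')
o=ctrl.observe(); print(o['tcp_pos'],o['ee_rot'],o['joint_pos'].round(1),o['grip_width'],o['contact_force'])
```

```text
[ 0.53218221 -0.02569858  0.21230113] [1.79999691e+02 2.86894336e-02 1.79183155e+02] [ -4.   18.3 102.1   0.   59.6 -93.2] 0.015966353842104698 [-0.10392397  0.61366487 -4.33452776]
```

View pics/w7.png

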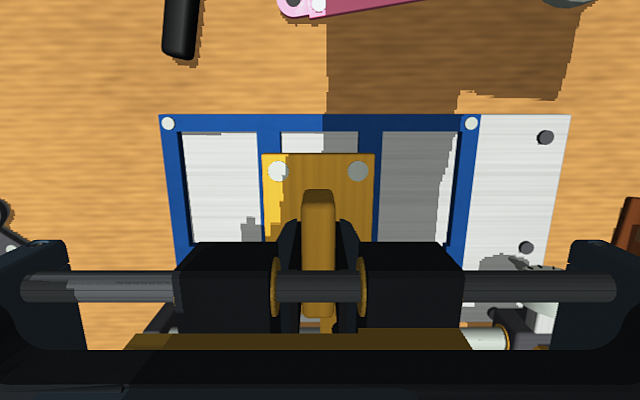

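{"name": "jog_arm", "arguments": {
  "series": "0 0.02 0.04 0;0.02 0.06 0.08 0;0.04 0.1 0.118 0;0.06 0.14 0.118 0;0.08 0.18 0.118 0;0.1 0.22 0.118 0;0.12 0.26 0.118 0;0.14 0.3 0.118 0"
}}

```text
t: 19.25
tcp_pos: [0.6726, 0.2761, 0.327]
ee_rot: [-179.9, -0.3, 179.2]
contact_force: [0.3, 0.4, -3.7]
grip_width: 0.0157
```

{"name": "jog_arm", "arguments": {
  "series": "0.02 0.015 0 0;0.038 0.026 0 0;0.038 0.026 0 0;0.038 0.026 0 0;0.038 0.026 0 0;0.038 0.026 0 0;0.038 0.026 0 0;0.038 0.026 0 0"
}}

```text
t: 20.05
tcp_pos: [0.7101, 0.2999, 0.3309]
ee_rot: [180.0, 0.0, 179.2]
contact_force: [-0.1, -0.5, -4.7]
grip_width: 0.0159
```

Run:
```python
from h import *
im=cap('wrist'); save(im,'w8')
o=ctrl.observe(); print(o['tcp_pos'],o['ee_rot'],o['joint_pos'].round(1),o['grip_width'],o['contact_force'])
V=im['view'];print((-V[:3,:3].T@V[:3,3]).round(3))
for th,z in [('rest',.081),('rest_ear',.1)]:
    for d in ctrl.landmark_of(th,'wrist')[:4]:
        print(th,np.round(d['at'],1),round(d['confidence'],2),ray(im,d['at'],z).round(4)[:2])
```

```text
[0.71016864 0.30002673 0.33079446] [1.79985170e+02 2.58825156e-02 1.79170473e+02] [ 22.   36.7  53.5   0.   89.8 -67.1] 0.015340312313724245 [-9.12648540e-02  1.76101891e-03 -3.66595325e+00]
[0.636 0.301 0.424]
rest [313.6  81.9] 0.89 [0.6109 0.2973]
```

View pics/w8.png

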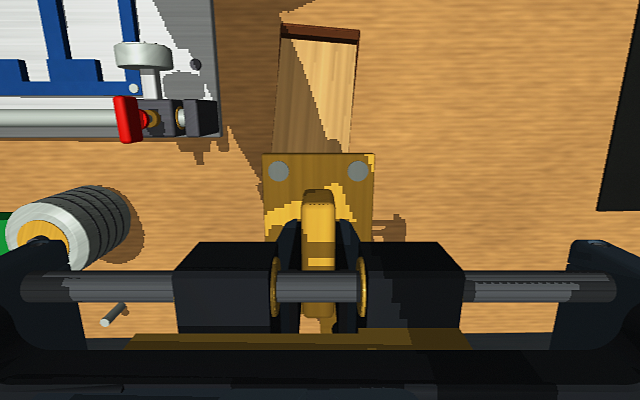

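Run:
```python
from h import *
im=cap('wrist'); save(im,'w8z',(255,10,385,160),4.5)
```

```text
(no output)
```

View pics/w8z.png

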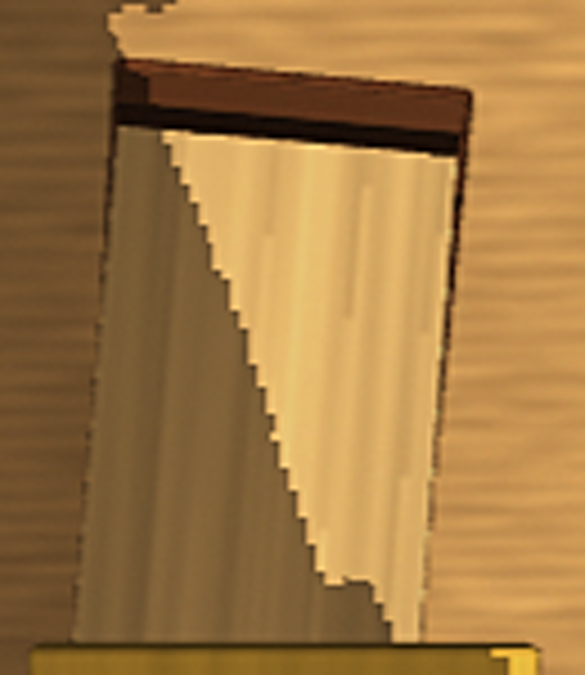

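Run:
```python
from h import *
from scipy.optimize import least_squares
im=cap('wrist')
a=np.radians(18);ex=np.array([np.cos(a),0,np.sin(a)]);n=np.array([-np.sin(a),0,np.cos(a)])
def R(y): c,s=np.cos(y),np.sin(y); return np.array([[c,-s,0],[s,c,0],[0,0,1]])
obs=[((-.05,None,+.039),(281.2,38.2)),((-.05,None,-.039),(356.8,44.7)),((0,1,.039),(271.7,152.2)),((0,1,-.039),(348.3,152.2))]
def f(p,full=False):
    F=np.array([p[0],p[1],.06]);r=[];S=[-.05,-.05,p[3],p[4]]
    for (o,s) in zip(obs,S):
        w=F+R(p[2])@(ex*s+np.array([0,o[0][2],0])); r+=list(proj(im,w)-o[1])
    return r
for sgn in (1,-1):
    for o in range(4): obs[o]=((obs[o][0][0],obs[o][0][1],obs[o][0][2]*sgn),obs[o][1])
    s=least_squares(f,[.61,.3,0,.05,.05]); p=s.x
    print(p.round(4),np.degrees(p[2]),np.round(s.fun,1)); F=np.array([p[0],p[1],.06]); print('rest pt',F+R(p[2])@(n*.022), 'ear',F+R(p[2])@(n*.022+ex*.058+[0,.014,0]))
```

```text
[ 0.6212  0.2996 -0.2084  0.067   0.0527] -11.94268973997132 [ 80.7  16.9 -69.1  -5.4  69.8  12.9 -79.8 -15.8]
rest pt [0.61453705 0.30097587 0.08092324] ear [0.67140143 0.30325814 0.09884623]
[ 0.6165  0.2988 -0.0957  0.0683  0.0619] -5.482890950723713 [-0.1 -0.1 -0.   0.1 -0.4 -0.   0.5  0. ]
rest pt [0.60971245 0.29942788 0.08092324] ear [0.66595903 0.30809325 0.09884623]
```

{"name": "jog_arm", "arguments": {
  "series": "-0.03 0 0 -2;-0.06 0 -0.02 -4.7;-0.09 -0.001 -0.04 -4.7;-0.0955 -0.001 -0.08 -4.7;-0.0955 -0.001 -0.11 -4.7;-0.0955 -0.001 -0.13 -4.7;-0.0955 -0.001 -0.14 -4.7;-0.0955 -0.001 -0.142 -4.7"
}}

```text
t: 21.1
tcp_pos: [0.6146, 0.2992, 0.1872]
ee_rot: [-179.9, -0.1, 174.5]
contact_force: [-1.0, 1.2, -3.2]
grip_width: 0.0158
```

Run:
```python
from h import *
im=cap('wrist'); save(im,'w9'); s=cap('scene'); save(s,'s9',(340,130,500,250),5)
o=ctrl.observe(); print(o['tcp_pos'],o['ee_rot'],o['grip_width'],o['contact_force'])
```

```text
[0.61544048 0.2995317  0.18908504] [1.79952004e+02 7.39209649e-02 1.74481700e+02] 0.015934085435462313 [ 0.63513795 -0.15982431 -2.92173984]
```

View pics/s9.png

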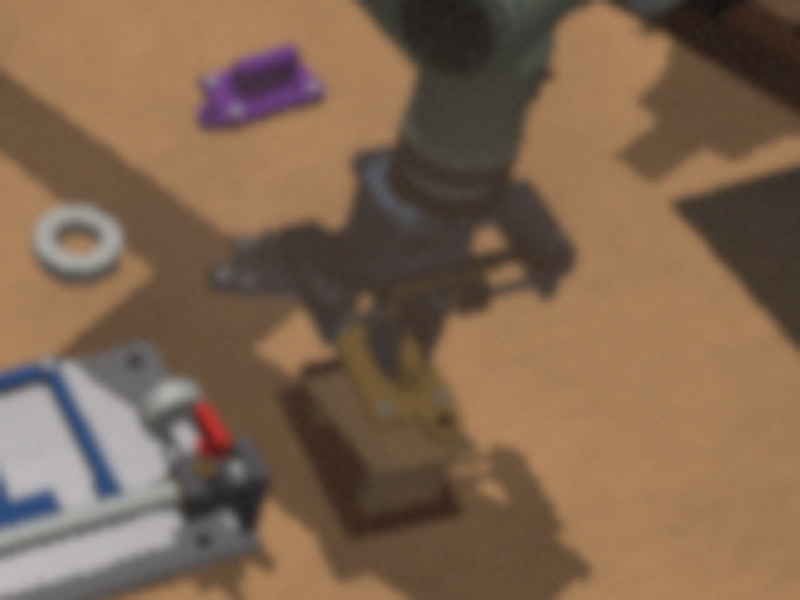

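View pics/w9.png

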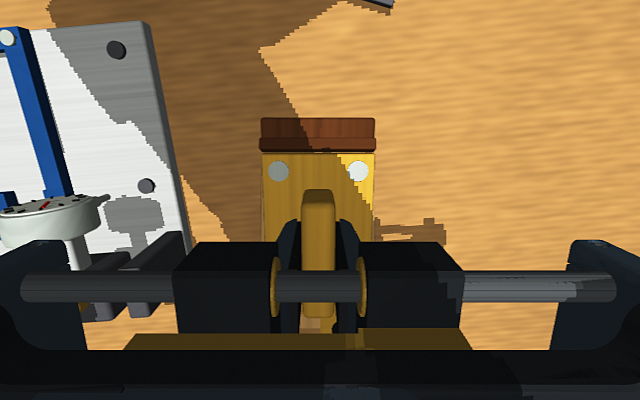

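{"name": "jog_arm", "arguments": {
  "series": "0 0 -0.003 0;0 0 -0.006 0;0 0 -0.009 0;0 0 -0.012 0;0 0 -0.014 0;0 0 -0.016 0;0 0 -0.018 0;0 0 -0.018 0",
  "grip_force": 14
}}

```text
t: 22.0
tcp_pos: [0.6133, 0.2996, 0.1702]
ee_rot: [-180.0, -0.2, 174.5]
contact_force: [-6.7, 0.2, 1.1]
grip_width: 0.0159
```

Run:
```python
from h import *
im=cap('wrist'); save(im,'w10')
o=ctrl.observe(); print(o['tcp_pos'],o['ee_rot'],o['grip_width'],o['contact_force'],o['ft_torque'])
```

```text
[0.61334704 0.29955656 0.17026813] [-179.9816668    -0.20437297  174.49357922] 0.0160640323570726 [-5.79475653 -0.01345662  0.62139996] [0.25213208 0.73628337 0.07470517]
```

View pics/w10.png

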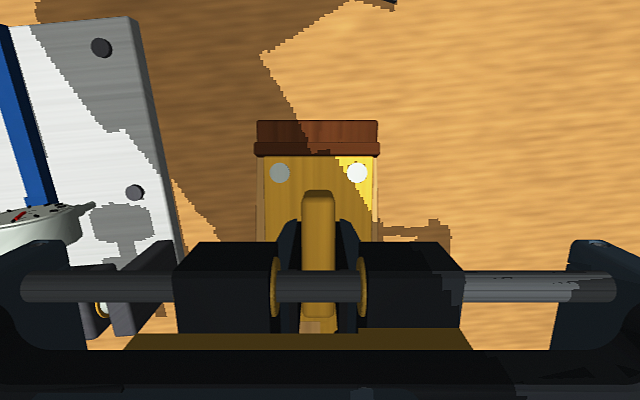

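{"name": "jog_arm", "arguments": {
  "series": "0.002 0 -0.001 0;0.003 0 -0.003 0;0.003 0 -0.005 0;0.003 0 -0.007 0;0.003 0 -0.009 0;0.003 0 -0.011 0;0.003 0 -0.011 0;0.003 0 -0.011 0",
  "grip_force": 10
}}

```text
t: 22.85
tcp_pos: [0.6178, 0.2993, 0.1589]
ee_rot: [-180.0, -0.0, 174.5]
contact_force: [-2.3, 0.1, -1.6]
grip_width: 0.0159
```

Run:
```python
from h import *
im=cap('wrist'); save(im,'w11')
o=ctrl.observe(); print(o['tcp_pos'],o['ee_rot'],o['grip_width'],o['contact_force'],o['ft_torque'])
```

```text
[0.61792206 0.29928822 0.1589324 ] [-1.79999110e+02 -1.22701202e-02  1.74475363e+02] 0.016164975741738953 [-2.30463655  0.21311838 -1.73632649] [ 0.20905475  0.49384912 -0.00277698]
```

View pics/w11.png

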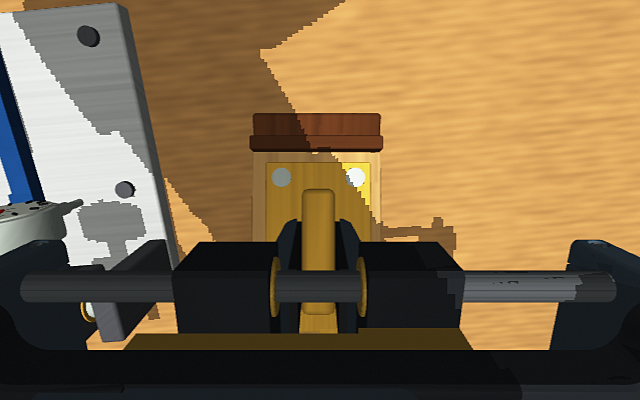

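{"name": "jog_arm", "arguments": {
  "series": "0 0 -0.002 0;-0.002 0 -0.003 0;-0.004 0.0003 -0.0035 0;-0.006 0.0006 -0.004 0;-0.008 0.0008 -0.005 0;-0.01 0.001 -0.0055 0;-0.011 0.001 -0.006 0;-0.011 0.001 -0.006 0"
}}

```text
t: 23.7
tcp_pos: [0.6107, 0.3007, 0.1566]
ee_rot: [179.8, 0.6, 174.5]
contact_force: [3.0, -0.2, 6.4]
grip_width: 0.0158
```

Run:
```python
from h import *
im=cap('wrist'); save(im,'w12',(220,90,420,260),4)
o=ctrl.observe(); print(o['tcp_pos'],o['ee_rot'],o['grip_width'],o['contact_force'],o['ft_torque'])
```

```text
[0.61066179 0.30067709 0.15660011] [179.78222051   0.63856457 174.51150224] 0.016112268772238758 [2.70061697 0.6036151  6.48206245] [-0.14217134 -0.46455685  0.10534916]
```

View pics/w12.png

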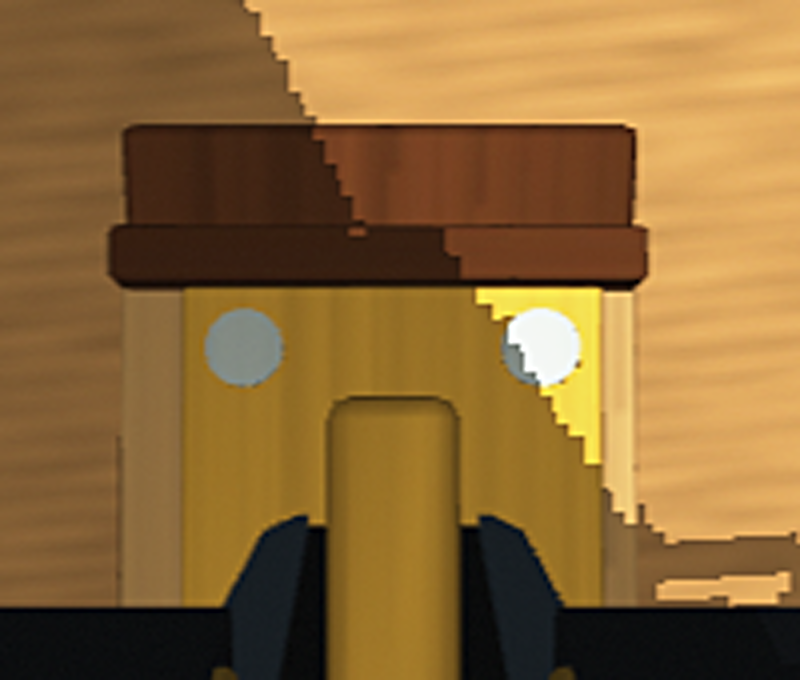

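{"name": "jog_arm", "arguments": {
  "series": "0 0 0 0;0 0 0 0;0 0 0 0;0 0 0 0;0 0 0 0;0 0 0 0;0 0 0 0;0 0 0 0",
  "claw": 0.35
}}

```text
t: 24.55
tcp_pos: [0.607, 0.3003, 0.1533]
ee_rot: [180.0, 0.0, 174.5]
contact_force: [-0.4, -0.3, 2.0]
grip_width: 0.0318
```

{"name": "jog_arm", "arguments": {
  "series": "0 0 0.02 0;0 0 0.05 0;0 0 0.09 0;0.03 0 0.13 0;0.06 0 0.16 0;0.08 0 0.17 0;0.09 0 0.17 0;0.09 0 0.17 0"
}}

```text
t: 25.35
tcp_pos: [0.6978, 0.3, 0.3221]
ee_rot: [-180.0, -0.1, 174.4]
contact_force: [-0.2, -0.9, -0.6]
grip_width: 0.0317
```

Run:
```python
from h import *
im=cap('wrist'); save(im,'w13',(200,0,440,240),2.5); s=cap('scene'); save(s,'s13',(380,160,480,250),6)
print(ctrl.observe()['tcp_pos'])
for th,z in [('master',.081),('master_ear',.099)]:
    for d in ctrl.landmark_of(th,'wrist')[:4]:
        print(th,np.round(d['at'],1),round(d['confidence'],2),ray(im,d['at'],z).round(4)[:2])
```

```text
[0.69630649 0.30028249 0.32196222]
master [309.5  93.4] 0.76 [0.6087 0.3005]
master [319.3 152. ] 0.44 [0.6643 0.3044]
master_ear [325.8 155.5] 0.87 [0.666  0.3103]
```

View pics/w13.png

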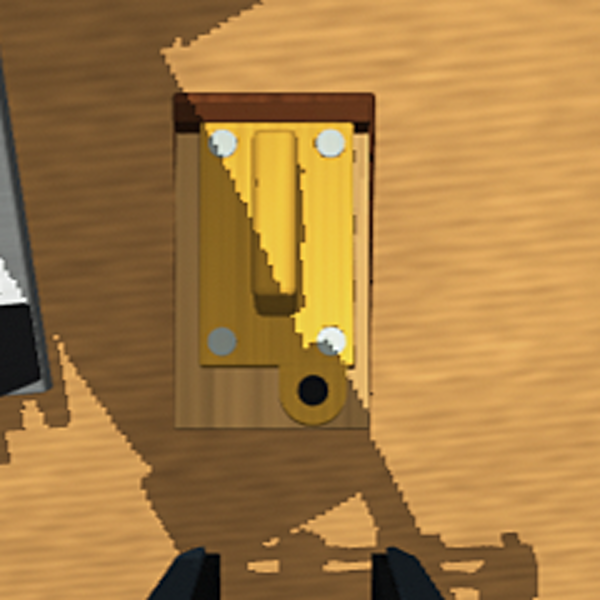

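View pics/s13.png

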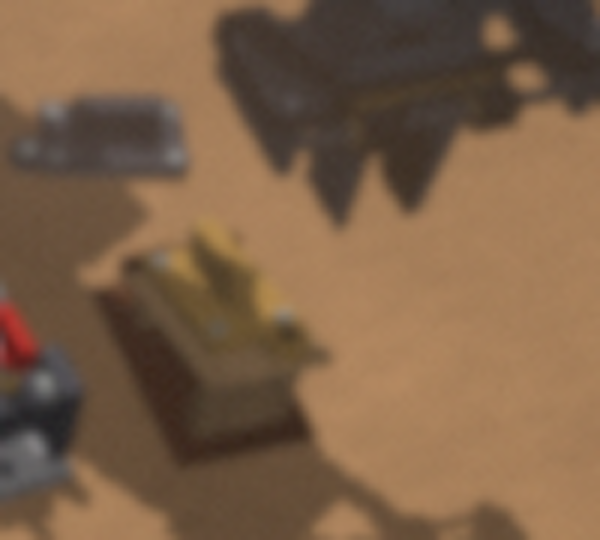

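Run:
```python
from h import *
im=cap('top'); save(im,'t14',(170,190,250,250),8)
for th,z in [('cover1',.022),('cover1_ear',.022)]:
    for d in ctrl.landmark_of(th,'top')[:4]:
        print(th,np.round(d['at'],1),round(d['confidence'],2),ray(im,d['at'],z).round(4)[:2])
```

```text
cover1 [429.2 172.5] 0.9 [ 0.601  -0.3568]
```

View pics/t14.png

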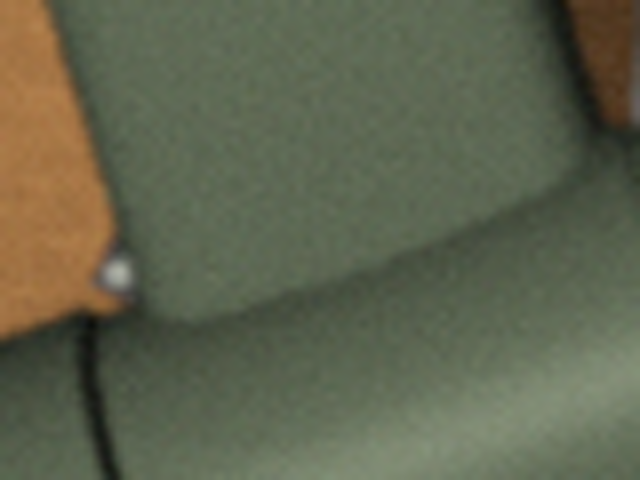

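{"name": "jog_arm", "arguments": {
  "series": "-0.03 0 0 -4;-0.06 0 0 -8;-0.09 0.01 0 -16;-0.12 0.01 0 -24;-0.15 0.01 0 -32;-0.18 0.01 0 -40;-0.2 0.01 0 -48;-0.21 0.01 0 -54.5",
  "claw": 0.5
}}

```text
t: 26.5
tcp_pos: [0.4846, 0.3102, 0.3239]
ee_rot: [180.0, -0.0, 119.8]
contact_force: [0.3, 0.1, -0.5]
grip_width: 0.0455
```

Run:
```python
from h import *
im=cap('wrist'); save(im,'w14')
print(ctrl.observe()['tcp_pos'],ctrl.observe()['ee_rot'])
for th,z in [('cover1',.022),('cover1_ear',.022)]:
    for d in ctrl.landmark_of(th,'wrist')[:4]:
        print(th,np.round(d['at'],1),round(d['confidence'],2),ray(im,d['at'],z).round(4)[:2])
```

```text
[0.48382716 0.31022879 0.3240735 ] [-1.79959715e+02 -4.66113792e-02  1.19632090e+02]
cover1 [286.4 136.1] 0.97 [0.4307 0.3298]
cover1 [257.6 177.1] 0.25 [0.4239 0.2707]
```

View pics/w14.png

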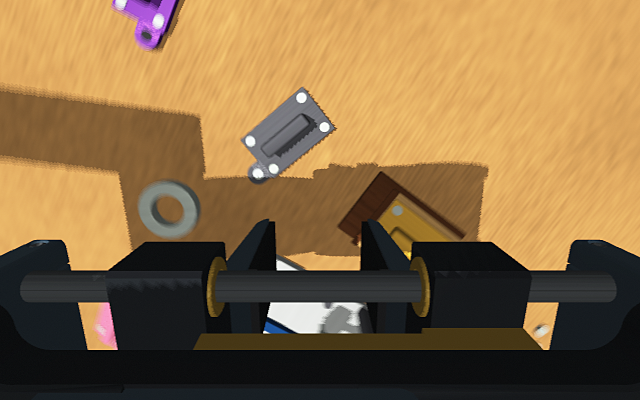

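```bash
cat >> h.py <<'E'
def cover(cam='wrist',cen=None,r=60,z=.0125,name=None,im=None):
    """find white/grey screw dots near pixel cen -> positions at height z"""
    im=im or cap(cam); a=im['img'].astype(int)
    g=a.min(2); sat=a.max(2)-g
    x0,y0=int(cen[0]-r),int(cen[1]-r)
    m=((g>150)&(sat<30)).astype(np.uint8)
    mm=np.zeros_like(m); mm[max(0,y0):y0+2*r,max(0,x0):x0+2*r]=m[max(0,y0):y0+2*r,max(0,x0):x0+2*r]
    n,l,s,c=cv2.connectedComponentsWithStats(mm)
    for i in range(1,n):
        if s[i,4]>=6: print(s[i,4],c[i].round(1),ray(im,c[i],z).round(4)[:2])
    if name: save(im,name,(max(0,x0),max(0,y0),x0+2*r,y0+2*r),6)
    return im
E
python3 - <<'E'
from h import *
cover(cen=(287,135),r=55,name='c15')
E
```

```text
89 [299.8  97. ] [0.4244 0.3747]
84 [322.9 126.3] [0.4637 0.3598]
83 [248.9 140.7] [0.3967 0.3016]
9 [262.1 166.1] [0.4242 0.2827]
76 [272.4 168.1] [0.436  0.2868]
80 [256.9 173.1] [0.4227 0.272 ]
```

View pics/c15.png

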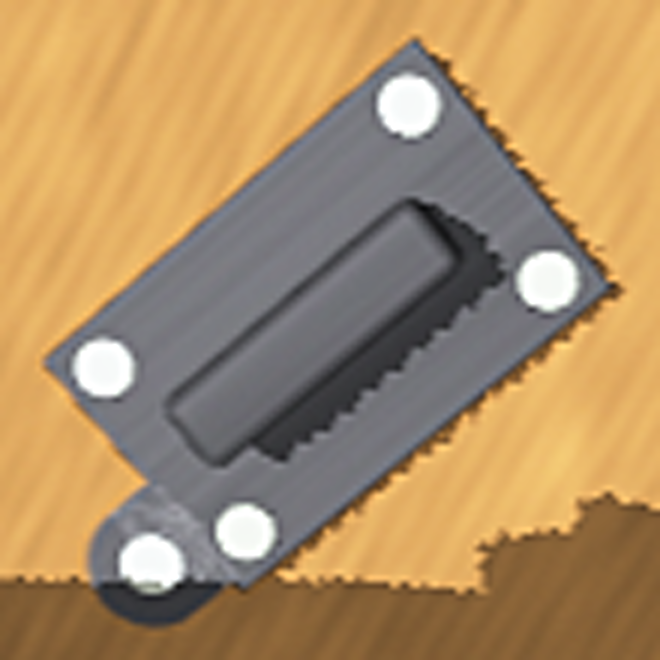

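{"name": "jog_arm", "arguments": {
  "series": "-0.01 0.005 0 -8;-0.03 0.01 0 -16;-0.05 0.02 -0.02 -24;-0.054 0.0205 -0.05 -32;-0.054 0.0205 -0.08 -40;-0.054 0.0205 -0.11 -48;-0.054 0.0205 -0.13 -50.4;-0.054 0.0205 -0.13 -50.4"
}}

```text
t: 27.5
tcp_pos: [0.4323, 0.3299, 0.1903]
ee_rot: [-179.8, 0.3, 69.7]
contact_force: [-1.0, -0.4, -0.1]
grip_width: 0.0458
```

Run:
```python
from h import *
im=cap('wrist'); save(im,'w16'); o=ctrl.observe(); print(o['tcp_pos'],o['ee_rot'],o['joint_pos'].round(1))
for d in ctrl.landmark_of('cover1','wrist')[:4]:
        print(np.round(d['at'],1),round(d['confidence'],2),ray(im,d['at'],.022).round(4)[:2])
```

```text
[0.43312238 0.33053882 0.1921583 ] [-1.79922808e+02  1.35256454e-01  6.96906611e+01] [ 36.1  20.5 102.   -0.   57.7  56.5]
[318.7 204.3] 0.68 [0.431  0.3287]
```

View pics/w16.png

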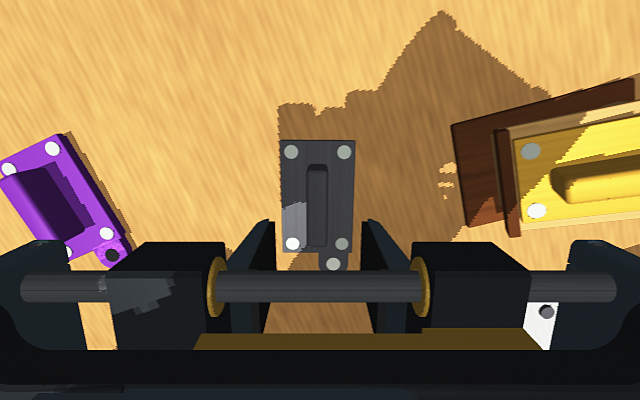

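{"name": "jog_arm", "arguments": {
  "series": "-0.0025 0 -0.03 -0.5;-0.0025 0 -0.06 -0.5;-0.0025 0 -0.085 -0.5;-0.0025 0 -0.095 -0.5;-0.0025 0 -0.098 -0.5;-0.0025 0 -0.098 -0.5;-0.0025 0 -0.098 -0.5;-0.0025 0 -0.098 -0.5"
}}

```text
t: 28.4
tcp_pos: [0.431, 0.3313, 0.0965]
ee_rot: [179.9, -0.1, 69.1]
contact_force: [-0.4, 0.2, 0.0]
grip_width: 0.0454
```

{"name": "jog_arm", "arguments": {
  "series": "0 0 0 0;0 0 0 0;0 0 0 0;0 0 0 0;0 0 0 0;0 0 0 0;0 0 0 0;0 0 0 0",
  "claw": 0,
  "grip_force": 35
}}

```text
t: 29.2
tcp_pos: [0.4305, 0.3308, 0.0953]
ee_rot: [180.0, -0.0, 69.1]
contact_force: [0.7, -0.9, 1.4]
grip_width: 0.0159
```

{"name": "jog_arm", "arguments": {
  "series": "0 0 0.02 0;0 0 0.06 0;0 -0.02 0.1 8;0.005 -0.05 0.12 16;0.01 -0.08 0.12 24;0.02 -0.11 0.12 32;0.03 -0.14 0.12 40;0.04 -0.17 0.12 48"
}}

```text
t: 30.0
tcp_pos: [0.4699, 0.1596, 0.2146]
ee_rot: [-179.9, -0.0, 117.4]
contact_force: [0.1, 0.4, -2.9]
grip_width: 0.0159
```

{"name": "jog_arm", "arguments": {
  "series": "0.01 -0.03 0 8;0.02 -0.06 0 16;0.03 -0.09 0 24;0.04 -0.12 0 32;0.05 -0.15 0 40;0.058 -0.175 0 48;0.058 -0.185 0 56;0.058 -0.185 -0.02 61.8"
}}

```text
t: 30.8
tcp_pos: [0.5297, -0.0258, 0.1964]
ee_rot: [-180.0, 0.2, 179.0]
contact_force: [0.9, 0.5, -3.6]
grip_width: 0.0158
```

{"name": "jog_arm", "arguments": {
  "series": "0 0 -0.02 0;0 0 -0.04 0;0 0 -0.05 0;0 0 -0.05 0;0 0 -0.05 0;0 0 -0.05 0;0 0 -0.05 0;0 0 -0.05 0"
}}

```text
t: 31.6
tcp_pos: [0.5287, -0.0242, 0.1459]
ee_rot: [180.0, 0.1, 178.9]
contact_force: [0.3, 0.2, -3.1]
grip_width: 0.0156
```

Run:
```python
from h import *
im=cap('wrist'); save(im,'w17'); save(im,'w17z',(150,100,490,260),2.35); o=ctrl.observe(); print(o['tcp_pos'],o['ee_rot'],o['grip_width'],o['contact_force'])
```

```text
[ 0.52857864 -0.02415623  0.14580823] [1.79995788e+02 6.02480238e-02 1.78885910e+02] 0.015600592881914952 [-0.03151602  0.2313802  -3.83609246]
```

View pics/w17z.png

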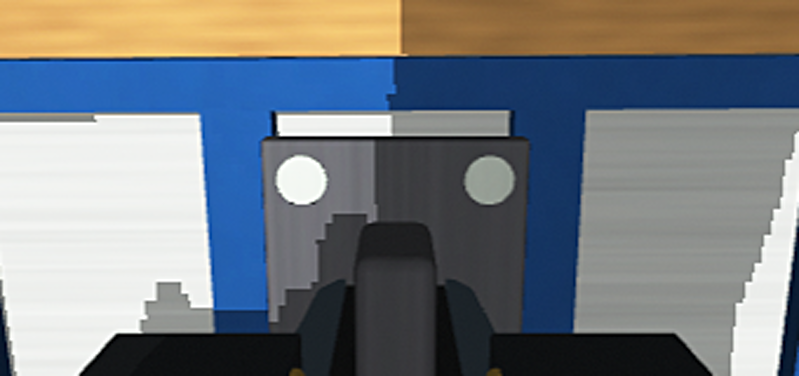

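Run:
```python
from h import *
im=cap('wrist')
for n,uv,z in [('cov TL',(261.9,159.6),.0625),('cov TR',(374.7,158.7),.0625),('cut L',(265.7,147.8),.025),('cut R',(369,147),.025),('n1 R',(150+203/2.35,100+113/2.35),.025),('n3 L',(150+585/2.35,100+109/2.35),.025)]:
    print(n,ray(im,uv,z).round(4))
```

```text
cov TL [ 0.4794 -0.0522  0.0625]
cov TR [0.48   0.0065 0.0625]
cut L [ 0.4773 -0.0558  0.025 ]
cut R [0.4781 0.0089 0.025 ]
n1 R [ 0.4772 -0.0742  0.025 ]
n3 L [0.478  0.0277 0.025 ]
```

{"name": "jog_arm", "arguments": {
  "series": "0.0005 -0.0006 -0.006 0.2;0.0005 -0.0006 -0.012 0.2;0.0005 -0.0006 -0.018 0.2;0.0005 -0.0006 -0.024 0.2;0.0005 -0.0006 -0.028 0.2;0.0005 -0.0006 -0.031 0.2;0.0005 -0.0006 -0.034 0.2;0.0005 -0.0006 -0.035 0.2"
}}

```text
t: 32.5
tcp_pos: [0.5289, -0.0248, 0.1103]
ee_rot: [180.0, -0.0, 179.1]
contact_force: [-2.2, -0.1, 6.1]
grip_width: 0.0157
```

Run:
```python
from h import *
im=cap('wrist'); save(im,'w18z',(150,100,490,260),2.35); o=ctrl.observe(); print(o['tcp_pos'],o['ee_rot'],o['grip_width'],o['contact_force'])
```

```text
[ 0.52892574 -0.02477418  0.11039195] [1.79995904e+02 2.99894788e-03 1.79087164e+02] 0.015782564757491405 [-0.44072632  0.3253288  -2.03559783]
```

View pics/w18z.png

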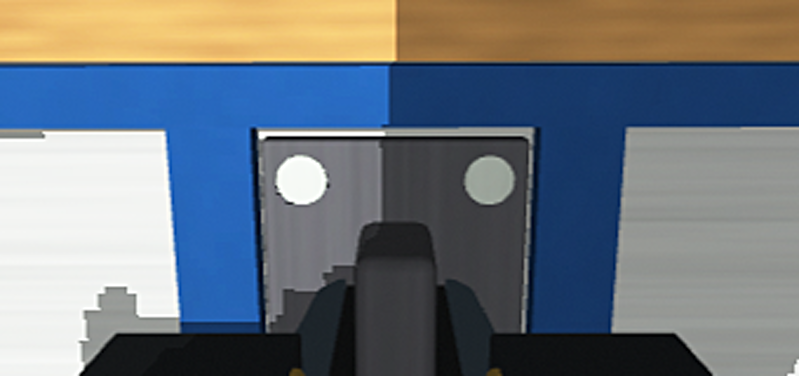

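{"name": "jog_arm", "arguments": {
  "series": "0 0 -0.0007 0;0 0 -0.0007 0;0 0 -0.0007 0;0 0 -0.0007 0;0 0 -0.0007 0;0 0 -0.0007 0;0 0 -0.0007 0;0 0 -0.0007 0",
  "claw": 0.45
}}

```text
t: 33.35
tcp_pos: [0.5289, -0.0248, 0.1096]
ee_rot: [180.0, 0.0, 179.1]
contact_force: [-0.1, -0.1, 0.2]
grip_width: 0.041
```

{"name": "jog_arm", "arguments": {
  "series": "0 0 0.02 0;0 0 0.06 0;0 0 0.1 0;0.02 0 0.13 0;0.04 -0.01 0.16 0;0.05 -0.02 0.18 0;0.05 -0.02 0.18 0;0.05 -0.02 0.18 0"
}}

```text
t: 34.15
tcp_pos: [0.5782, -0.0446, 0.2888]
ee_rot: [180.0, -0.1, 179.1]
contact_force: [0.7, -0.3, -0.0]
grip_width: 0.0409
```

Run:
```python
from h import *
im=cap('wrist'); save(im,'w19'); o=ctrl.observe(); print(o['tcp_pos'],o['ee_rot'],o['joint_pos'].round(1))
t=cap('top'); save(t,'t19',(390,140,470,210),8)
for d in ctrl.landmark_of('cover1','wrist')[:4]:
        print(np.round(d['at'],1),round(d['confidence'],2),ray(im,d['at'],.037).round(4)[:2])
for d in ctrl.landmark_of('cover1','top')[:4]:
        print(np.round(d['at'],1),round(d['confidence'],2),ray(t,d['at'],.022).round(4)[:2])
cover(cen=(428,174),r=30,im=t)
```

```text
[ 0.57769882 -0.04444891  0.28810148] [179.96083639  -0.18319027 179.07678003] [ -5.5  18.9  89.3   0.   71.9 -94.6]
[ 38.4 204.8] 0.95 [ 0.5967 -0.3405]
[335.5 134.8] 0.93 [ 0.5289 -0.0262]
9 [419. 190.] [ 0.5478 -0.3271]
```

View pics/w19.png

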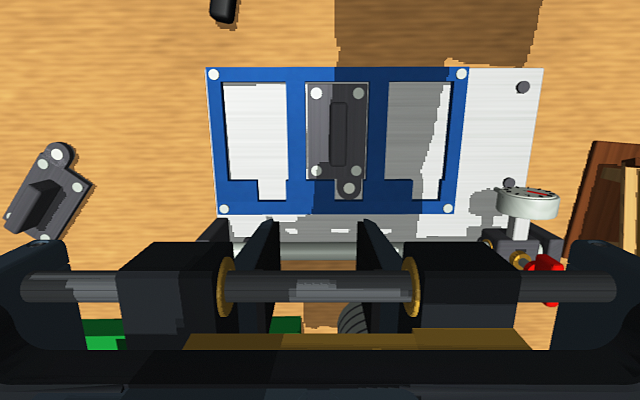

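View pics/t19.png

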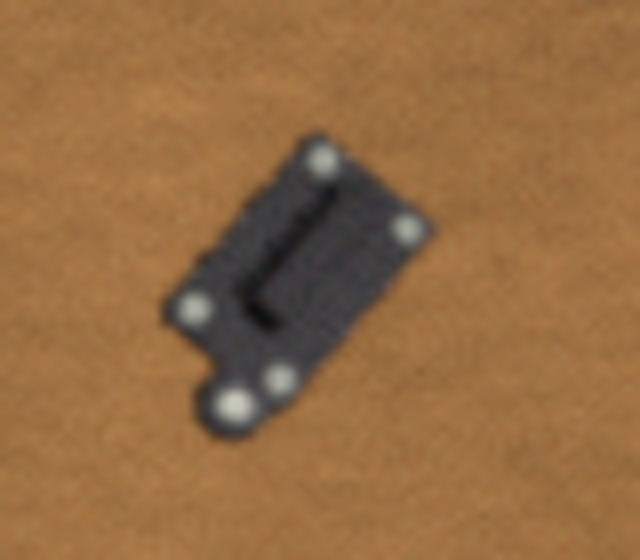

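{"name": "jog_arm", "arguments": {
  "series": "0.005 -0.04 0.02 -5;0.01 -0.08 0.02 -10;0.02 -0.125 0.02 -15;0.03 -0.17 0.02 -20;0.04 -0.215 0.02 -25;0.05 -0.26 0.02 -30;0.06 -0.3 0.02 -35;0.06 -0.334 0.02 -40"
}}

```text
t: 35.15
tcp_pos: [0.6393, -0.3805, 0.3076]
ee_rot: [-180.0, -0.1, 138.9]
contact_force: [0.1, 0.9, -0.9]
grip_width: 0.0408
```

{"name": "jog_arm", "arguments": {
  "series": "0 0 0 0;0 0 0 0;0 0 0 0;0 0 0 0;0 0 0 0;0 0 0 0;0 0 0 0;0 0 0 0"
}}

```text
t: 35.95
tcp_pos: [0.6389, -0.3786, 0.3097]
ee_rot: [180.0, 0.0, 139.1]
contact_force: [0.4, 0.6, -0.4]
grip_width: 0.0407
```

Run:
```python
from h import *
im=cap('wrist'); save(im,'w20'); o=ctrl.observe(); print(o['tcp_pos'],o['ee_rot'],o['joint_pos'].round(1))
ds=ctrl.landmark_of('cover1','wrist')
for d in ds[:4]:
        print(np.round(d['at'],1),round(d['confidence'],2),ray(im,d['at'],.022).round(4)[:2])
cover(cen=ds[0]['at'],r=60,im=im)
```

```text
[ 0.63888988 -0.37866266  0.30965246] [1.79994205e+02 3.87100023e-03 1.39093101e+02] [-31.5  33.9  61.6   0.   84.6 -80.6]
[311.1 135.3] 0.89 [ 0.5989 -0.3547]
144 [297.6  82.7] [ 0.5472 -0.3293]
11 [295.3  91.9] [ 0.5527 -0.3376]
92 [292.1  99.8] [ 0.5566 -0.3458]
92 [330.1  98.8] [ 0.5832 -0.3134]
74 [331.4 168.9] [ 0.6438 -0.3628]
75 [295.1 169.8] [ 0.6169 -0.3954]
```

View pics/w20.png

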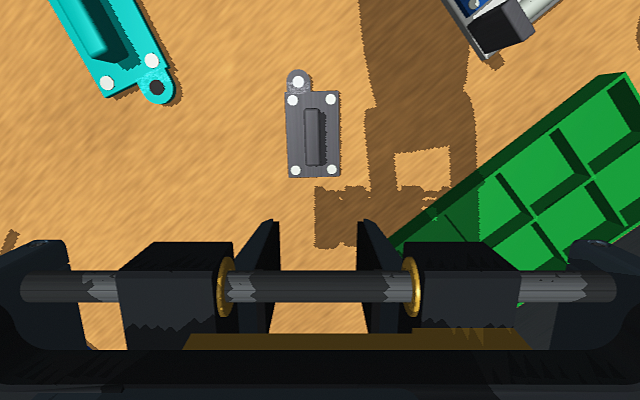

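{"name": "jog_arm", "arguments": {
  "series": "-0.02 0.012 -0.02 1.6;-0.0388 0.0244 -0.05 1.6;-0.0388 0.0244 -0.09 1.6;-0.0388 0.0244 -0.13 1.6;-0.0388 0.0244 -0.15 1.6;-0.0388 0.0244 -0.15 1.6;-0.0388 0.0244 -0.15 1.6;-0.0388 0.0244 -0.15 1.6"
}}

```text
t: 36.85
tcp_pos: [0.6011, -0.355, 0.1617]
ee_rot: [180.0, 0.2, 140.7]
contact_force: [-0.3, 0.3, 0.4]
grip_width: 0.0405
```

Run:
```python
from h import *
im=cap('wrist'); save(im,'w21'); o=ctrl.observe(); print(o['tcp_pos'],o['ee_rot'])
for d in ctrl.landmark_of('cover1','wrist')[:2]:
        print(np.round(d['at'],1),round(d['confidence'],2),ray(im,d['at'],.022).round(4)[:2])
```

```text
[ 0.60100172 -0.35494968  0.16176256] [179.96251662   0.22248386 140.68402204]
[321.1 215. ] 0.68 [ 0.6023 -0.3536]
[295.7 131.2] 0.43 [ 0.5456 -0.3294]
```

View pics/w21.png

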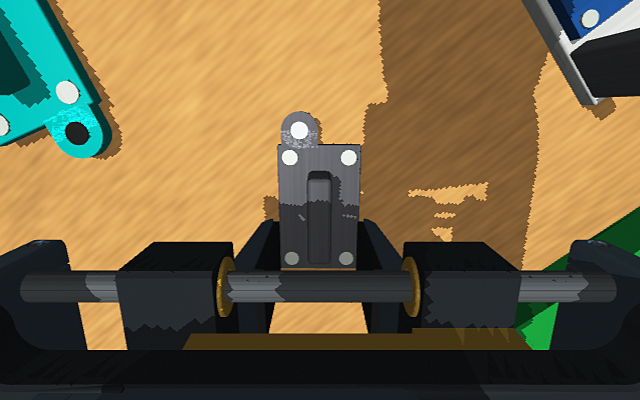

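{"name": "jog_arm", "arguments": {
  "series": "-0.0005 0.0005 -0.02 0;-0.0005 0.0005 -0.04 0;-0.0005 0.0005 -0.055 0;-0.0005 0.0005 -0.063 0;-0.0005 0.0005 -0.067 0;-0.0005 0.0005 -0.067 0;-0.0005 0.0005 -0.067 0;-0.0005 0.0005 -0.067 0"
}}

```text
t: 37.75
tcp_pos: [0.6, -0.3541, 0.0935]
ee_rot: [180.0, 0.1, 140.7]
contact_force: [-0.2, 0.7, 0.1]
grip_width: 0.0412
```

{"name": "jog_arm", "arguments": {
  "series": "0 0 0 0;0 0 0 0;0 0 0 0;0 0 0 0;0 0 0 0;0 0 0 0;0 0 0 0;0 0 0 0",
  "claw": 0
}}

```text
t: 38.55
tcp_pos: [0.5997, -0.3538, 0.0927]
ee_rot: [180.0, 0.0, 140.7]
contact_force: [0.5, 1.1, 2.4]
grip_width: 0.016
```

{"name": "jog_arm", "arguments": {
  "series": "0 0 0.02 0;0 0 0.06 0;0 0.02 0.1 -8;-0.01 0.05 0.12 -16;-0.02 0.08 0.13 -24;-0.03 0.11 0.13 -32;-0.04 0.14 0.13 -40;-0.05 0.17 0.13 -48"
}}

```text
t: 39.35
tcp_pos: [0.5484, -0.1828, 0.2217]
ee_rot: [-179.9, -0.0, 92.3]
contact_force: [0.9, 0.8, -3.0]
grip_width: 0.016
```

{"name": "jog_arm", "arguments": {
  "series": "-0.01 0.02 0 -8;-0.015 0.04 0 -16;-0.02 0.06 0 -24;-0.024 0.075 0 -32;-0.024 0.077 0 -40;-0.024 0.077 0 -48;-0.024 0.077 0 -56;-0.024 0.077 0 -64"
}}

```text
t: 40.15
tcp_pos: [0.5249, -0.1069, 0.2216]
ee_rot: [-179.9, 0.1, 28.4]
contact_force: [0.7, 0.6, -3.9]
grip_width: 0.0159
```

Run:
```python
from h import *
o=ctrl.observe(); print(o['tcp_pos'],o['ee_rot'],o['grip_width'],o['contact_force'],o['joint_pos'].round(1))
```

```text
[ 0.52488036 -0.10686519  0.2216493 ] [-1.79946767e+02  1.15092969e-01  2.83761970e+01] 0.0158644983401561 [ 0.68160303  0.62641807 -3.94639987] [-12.7  18.1 100.9  -0.   61.2  48.9]
```

{"name": "jog_arm", "arguments": {
  "series": "0.002 -0.0016 0 -8;0.002 -0.0016 0 -16;0.002 -0.0016 -0.01 -24;0.002 -0.0016 -0.03 -29.2;0.002 -0.0016 -0.05 -29.2;0.002 -0.0016 -0.068 -29.2;0.002 -0.0016 -0.07 -29.2;0.002 -0.0016 -0.07 -29.2"
}}

```text
t: 40.95
tcp_pos: [0.5271, -0.1085, 0.152]
ee_rot: [-180.0, 0.1, -0.5]
contact_force: [0.5, -0.7, -3.3]
grip_width: 0.0159
```

{"name": "jog_arm", "arguments": {
  "series": "0 0 0 0;0 0 0 0;0 0 0 0;0 0 0 0;0 0 0 0;0 0 0 0;0 0 0 0;0 0 0 0"
}}

```text
t: 41.75
tcp_pos: [0.5276, -0.1085, 0.1526]
ee_rot: [180.0, 0.0, -0.5]
contact_force: [-0.5, -0.7, -3.6]
grip_width: 0.0155
```

Run:
```python
from h import *
im=cap('wrist'); save(im,'w22'); save(im,'w22z',(200,90,440,260),3.3); o=ctrl.observe(); print(o['tcp_pos'],o['ee_rot'],o['grip_width'],o['contact_force'])
```

```text
[ 0.52756561 -0.10845795  0.15252954] [ 1.79997194e+02  5.32002607e-03 -5.16562676e-01] 0.01606700124937064 [ 0.8065053   0.06455848 -3.11346412]
```

View pics/w22z.png

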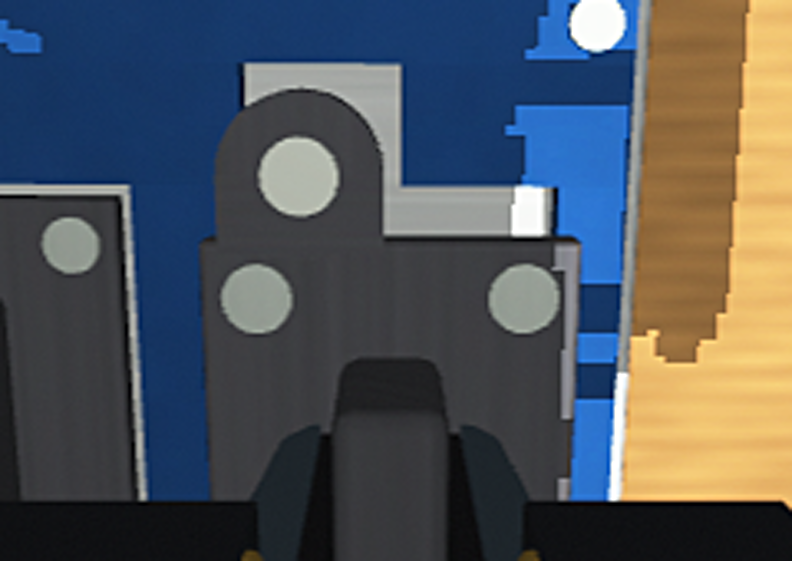

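Run:
```python
from h import *
im=cap('wrist')
q=lambda c,r:(200+c/3.3,90+r/3.3)
for n,uv,z in [('cov L',q(203,241),.0718),('cov R',q(580,240),.0718),('cov eartip',q(300,88),.0718),('dot',q(299,176),.0718),('cut earend L',q(242,63),.025),('cut earend R',q(402,63),.025),('shoulder L',q(402,187),.025),('shoulder R',q(558,187),.025)]:
    print(n,ray(im,uv,z).round(4))
```

```text
cov L [ 0.5734 -0.0797  0.0718]
cov R [ 0.5731 -0.1386  0.0718]
cov eartip [ 0.5965 -0.0955  0.0718]
dot [ 0.5834 -0.095   0.0718]
cut earend L [ 0.6002 -0.0811  0.025 ]
cut earend R [ 0.6    -0.1115  0.025 ]
shoulder L [ 0.5765 -0.1114  0.025 ]
shoulder R [ 0.5762 -0.1419  0.025 ]
```

{"name": "jog_arm", "arguments": {
  "series": "0.0007 -0.0006 -0.008 -0.2;0.0007 -0.0006 -0.016 -0.2;0.0007 -0.0006 -0.024 -0.2;0.0007 -0.0006 -0.03 -0.2;0.0007 -0.0006 -0.035 -0.2;0.0007 -0.0006 -0.039 -0.2;0.0007 -0.0006 -0.0425 -0.2;0.0007 -0.0006 -0.045 -0.2"
}}

```text
t: 42.65
tcp_pos: [0.5284, -0.1091, 0.1077]
ee_rot: [180.0, -0.0, -0.7]
contact_force: [-2.2, 0.9, 9.1]
grip_width: 0.016
```

Run:
```python
from h import *
im=cap('wrist'); save(im,'w23z',(200,90,440,260),3.3); o=ctrl.observe(); print(o['tcp_pos'],o['ee_rot'],o['grip_width'],o['contact_force'])
```

```text
[ 0.52849777 -0.10912883  0.10779009] [ 1.79989894e+02 -2.83914657e-02 -7.18383750e-01] 0.01581165682900569 [-0.80807175 -0.17319699 -2.80931479]
```

View pics/w23z.png

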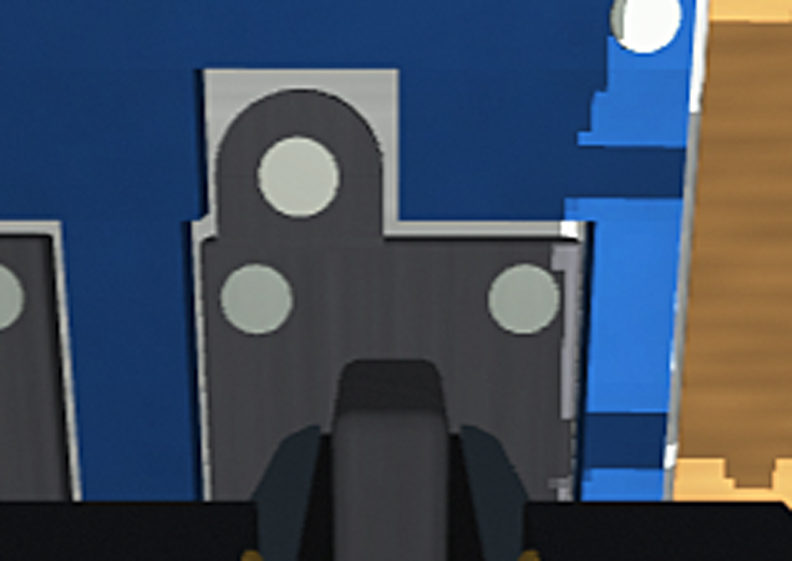

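Seated (clearance visible all round). Release, rise, and look over the whole area.

{"name": "jog_arm", "arguments": {
  "series": "0 0 -0.0005 0;0 0 -0.0005 0;0 0 -0.0005 0;0 0 -0.0005 0;0 0 -0.0005 0;0 0 -0.0005 0;0 0 -0.0005 0;0 0 -0.0005 0",
  "claw": 0.4
}}

```text
t: 43.5
tcp_pos: [0.5283, -0.1091, 0.107]
ee_rot: [180.0, 0.0, -0.7]
contact_force: [0.3, -1.0, 0.1]
grip_width: 0.0365
```

{"name": "jog_arm", "arguments": {
  "series": "0 0 0.02 0;0 0 0.06 0;0 0 0.1 0;0 0.01 0.14 0;0 0.03 0.18 0;0 0.05 0.2 0;0 0.05 0.2 0;0 0.05 0.2 0"
}}

```text
t: 44.3
tcp_pos: [0.5279, -0.0591, 0.3067]
ee_rot: [180.0, 0.0, -0.7]
contact_force: [-0.4, -0.6, -0.7]
grip_width: 0.0365
```

Run:
```python
from h import *
im=cap('wrist'); save(im,'w24'); t=cap('top'); save(t,'t24'); s=cap('scene'); save(s,'s24'); save(s,'s24z',(260,170,460,300),4)
o=ctrl.observe(); print(o['tcp_pos'],o['ee_rot'],o['joint_pos'].round(1))
for n,c in (('wrist',im),('top',t),('scene',s)):
  for d in ctrl.landmark_of('cover1',n)[:5]:
        print(n,np.round(d['at'],1),round(d['confidence'],2),ray(c,d['at'],.037).round(4)[:2])
```

```text
[ 0.52761204 -0.05966504  0.30525785] [179.99784421   0.20576877  -0.75385912] [-7.7 13.9 93.9 -0.  72.3 83.1]
wrist [285.2 181.8] 0.8 [ 0.5239 -0.0237]
wrist [365.  179.3] 0.66 [ 0.5256 -0.1107]
top [321.  192.6] 0.59 [ 0.5265 -0.0292]
top [344.8 190.8] 0.5 [ 0.534  -0.1001]
scene [299.4 228.4] 0.59 [ 0.5287 -0.1167]
scene [284.4 196.1] 0.52 [ 0.3624 -0.1251]
```

View pics/w24.png

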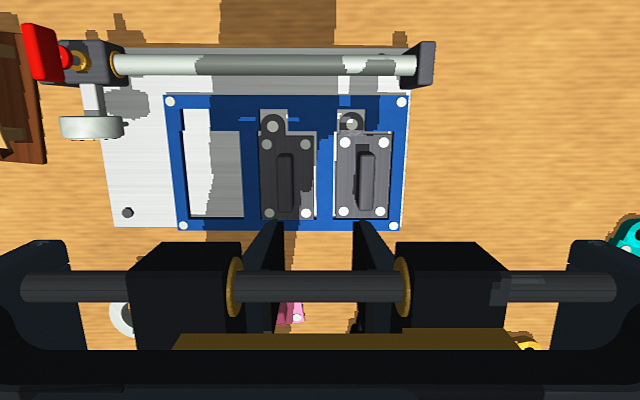

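View pics/t24.png

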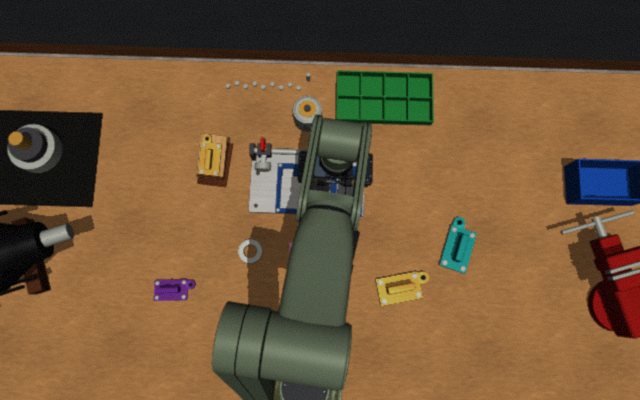

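View pics/s24.png

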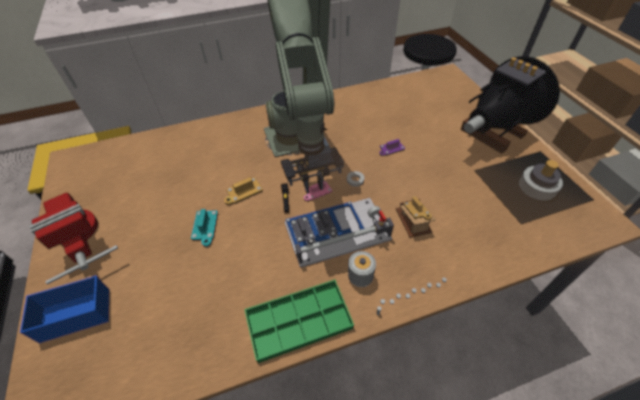

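View pics/s24z.png

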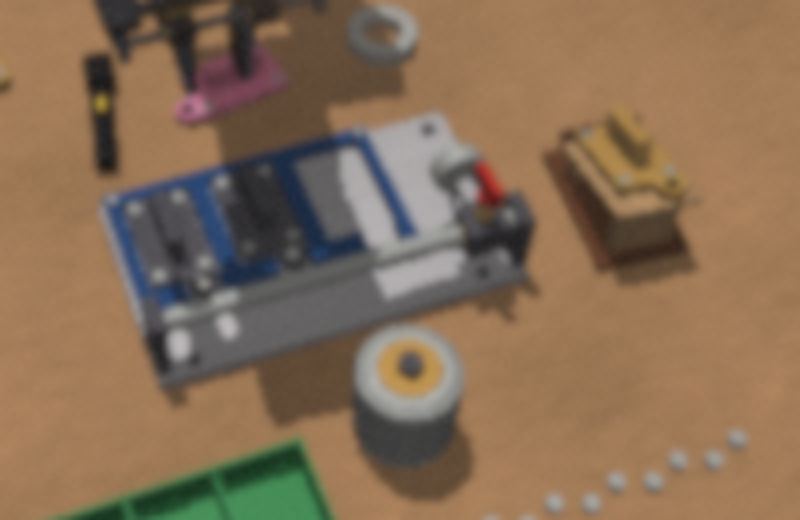

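{"name": "jog_arm", "arguments": {
  "series": "0.015 0.025 0 8.5;0.03 0.05 0 17;0.045 0.08 0 25.5;0.06 0.11 0 34;0.075 0.14 0 42.5;0.09 0.17 0 51;0.105 0.19 0 59.5;0.1153 0.2098 0 68"
}}

```text
t: 45.4
tcp_pos: [0.6445, 0.1516, 0.306]
ee_rot: [-180.0, 0.0, 67.6]
contact_force: [0.0, 0.2, -0.4]
grip_width: 0.0363
```

{"name": "jog_arm", "arguments": {
  "series": "0 0 0 8.5;0 0 0 17;0 0 0 25.5;0 0 0 34;0 0 0 42.5;0 0 -0.02 51;0 0 -0.04 59.5;0 0 -0.055 68"
}}

```text
t: 46.2
tcp_pos: [0.6432, 0.1502, 0.25]
ee_rot: [-179.9, -0.1, 135.6]
contact_force: [-0.1, -0.6, 0.2]
grip_width: 0.0368
```

{"name": "jog_arm", "arguments": {
  "series": "0 0 0 8.5;0 0 0 17;0 0 0 25.5;0 0 0 34;0 0 0 42.5;0 0 0 45.6;0 0 0 45.6;0 0 0 45.6"
}}

```text
t: 47.0
tcp_pos: [0.6436, 0.1504, 0.2515]
ee_rot: [-180.0, -0.0, -179.2]
contact_force: [0.0, -0.1, -0.9]
grip_width: 0.0362
```

Run:
```python
from h import *
im=cap('wrist'); save(im,'w25'); o=ctrl.observe(); print(o['tcp_pos'],o['ee_rot'],o['joint_pos'].round(1))
hsv=cv2.cvtColor(im['img'],cv2.COLOR_RGB2HSV)
m=cv2.inRange(hsv,(0,150,60),(8,255,255))|cv2.inRange(hsv,(172,150,60),(180,255,255))
n,l,s,c=cv2.connectedComponentsWithStats(m)
for i in range(1,n):
    if s[i,4]>15: print(s[i],c[i].round(1),ray(im,c[i],.135).round(4))
```

```text
[0.64362477 0.15048158 0.25163804] [-1.79998759e+02 -3.77541685e-02 -1.79195005e+02] [ 12.2  27.5  81.    0.   71.6 -78.6]
[ 293  192   26   63 1109] [304.7 222.1] [0.6405 0.1419 0.135 ]
```

View pics/w25.png

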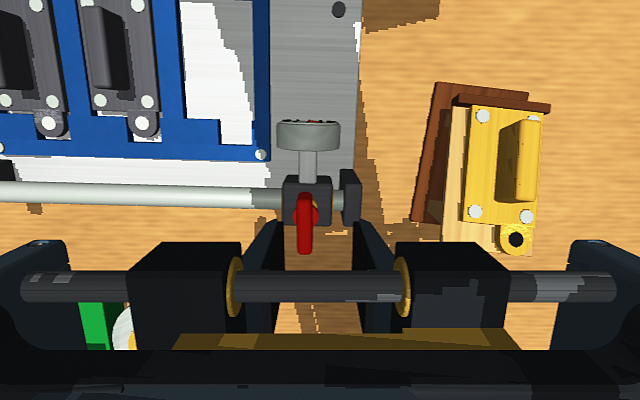

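Run:
```python
from h import *
im=cap('wrist'); save(im,'w25z',(240,110,380,265),5)
for p in [(.643,.1496,.142),(.643,.1496,.118),(.643,.142,.142)]:
    print(p,proj(im,p).round(1))
q=lambda c,r:(240+c/5,110+r/5)
t=cap('top')
for c,i in (('wrist',im),('top',t)):
    for d in ctrl.landmark_of('screw_head',c)[:2]: print(c,d['at'],d['confidence'],ray(i,d['at'],.13).round(4))
    for d in ctrl.landmark_of('gauge_tip',c)[:2]: print(c,d['at'],d['confidence'],ray(i,d['at'],.033).round(4))
```

```text
(0.643, 0.1496, 0.142) [316.2 229.5]
(0.643, 0.1496, 0.118) [316.4 217.8]
(0.643, 0.142, 0.142) [304.2 229.3]
wrist [304.3, 224.0] 0.66 [0.6436 0.1416 0.13  ]
wrist [232.1, 129.0] 0.55 [0.5877 0.0724 0.033 ]
wrist [517.8, 243.5] 0.24 [0.6942 0.348  0.033 ]
top [346.9, 193.7] 0.74 [ 0.5067 -0.1009  0.13  ]
top [207.1, 134.7] 0.3 [0.6977 0.3225 0.033 ]
```

View pics/w25z.png

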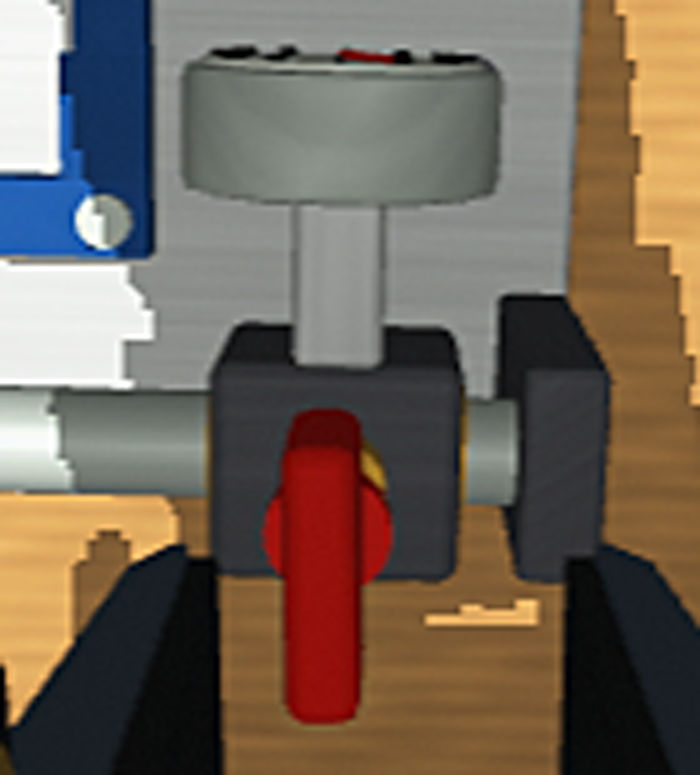

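Run:
```python
import cv2
a=cv2.imread('pics/w8.png')[60:170,60:250]; b=cv2.imread('pics/w5.png')[110:260,340:500]
a=cv2.resize(a,None,fx=4,fy=4,interpolation=2);b=cv2.resize(b,None,fx=2.5,fy=2.5,interpolation=2)
cv2.imwrite('pics/cmp1.png',a);cv2.imwrite('pics/cmp2.png',b)
```

```text
(no output)
```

View pics/cmp1.png

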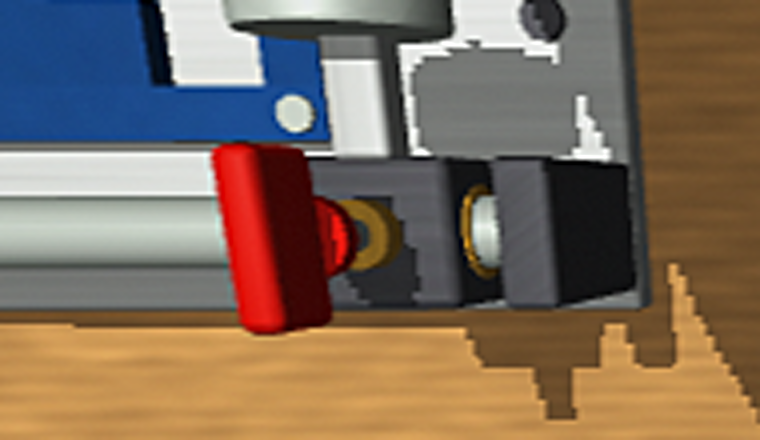

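View pics/cmp2.png

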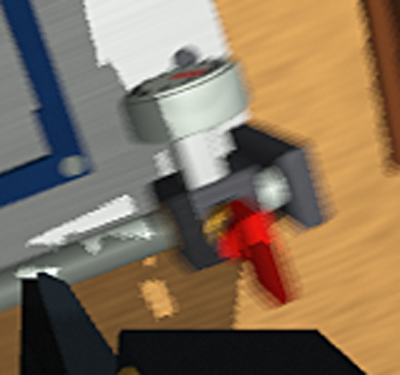

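{"name": "jog_arm", "arguments": {
  "series": "-0.0005 -0.004 -0.01 0;-0.0005 -0.0085 -0.025 0;-0.0005 -0.0085 -0.04 0;-0.0005 -0.0085 -0.05 0;-0.0005 -0.0085 -0.0555 0;-0.0005 -0.0085 -0.0555 0;-0.0005 -0.0085 -0.0555 0;-0.0005 -0.0085 -0.0555 0"
}}

```text
t: 48.15
tcp_pos: [0.6435, 0.1424, 0.1974]
ee_rot: [180.0, 0.1, -179.1]
contact_force: [0.4, 0.0, -0.3]
grip_width: 0.0362
```

{"name": "jog_arm", "arguments": {
  "series": "0 0 0 0;0 0 0 0;0 0 0 0;0 0 0 0;0 0 0 0;0 0 0 0;0 0 0 0;0 0 0 0",
  "claw": 0,
  "grip_force": 30
}}

```text
t: 48.95
tcp_pos: [0.6431, 0.1421, 0.1968]
ee_rot: [-180.0, 0.0, -179.1]
contact_force: [-0.1, -0.2, 2.5]
grip_width: 0.0102
```

{"name": "jog_arm", "arguments": {
  "series": "0 0.002 0 0;0 0.004 0 0;0 0.006 0 0;0 0.008 0 0;0 0.009 0 0;0 0.01 0 0;0 0.01 0 0;0 0.01 0 0"
}}

```text
t: 49.75
tcp_pos: [0.6432, 0.1495, 0.1967]
ee_rot: [-179.7, -0.0, -179.1]
contact_force: [0.2, -10.5, 3.5]
grip_width: 0.0097
```

{"name": "jog_arm", "arguments": {
  "series": "0 -0.01 0 0;-0.0004 -0.03 0 0;-0.0008 -0.055 0 0;-0.0012 -0.08 0 0;-0.0016 -0.105 0 0;-0.0019 -0.13 0 0;-0.0021 -0.15 0 0;-0.0022 -0.158 0 0"
}}

```text
t: 50.55
tcp_pos: [0.641, -0.0073, 0.1967]
ee_rot: [179.9, 0.1, -179.2]
contact_force: [0.8, 2.5, 2.1]
grip_width: 0.0098
```

{"name": "jog_arm", "arguments": {
  "series": "0 -0.002 0 0;0 -0.0045 0 0;0 -0.006 0 0;0 -0.0065 0 0;0 -0.0065 0 0;0 -0.0065 0 0;0 -0.0065 0 0;0 -0.0065 0 0"
}}

```text
t: 51.35
tcp_pos: [0.641, -0.0121, 0.1967]
ee_rot: [180.0, 0.0, -179.1]
contact_force: [0.6, 1.5, 3.8]
grip_width: 0.0098
```

Run:
```python
from h import *
im=cap('wrist'); save(im,'w26'); save(im,'w26z',(230,0,430,200),4); o=ctrl.observe(); print(o['tcp_pos'],o['ee_rot'],o['contact_force'],o['joint_pos'].round(1))
```

```text
[ 0.64098717 -0.01217546  0.19672237] [ 1.79989502e+02  2.28003770e-02 -1.79109361e+02] [0.70878811 1.69504596 3.40489799] [ -2.1  28.1  88.3   0.   63.5 -93. ]
```

View pics/w26.png

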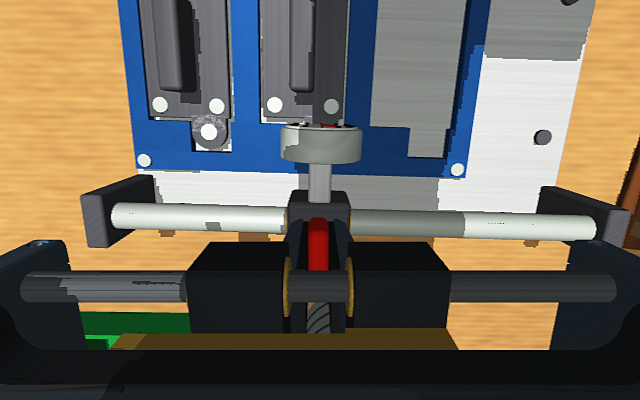

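Run:
```python
from h import *
im=cap('wrist')
print('ear1',ray(im,(208.5,131.5),.0275))
print('dial',ray(im,(320.7,128),.112), 'bracket',ray(im,(319.7,170),.07))
# cover2 dots
print(ray(im,(274.5,104.5),.0275),ray(im,(331.5,106),.0275)); print(ray(im,(160,104),.0275),ray(im,(217,106),.0275))
```

```text
ear1 [ 0.58461684 -0.09605566  0.0275    ]
dial [ 0.57617387 -0.01154065  0.112     ] bracket [ 0.60535722 -0.01138948  0.07      ]
[ 0.56408064 -0.04557996  0.0275    ] [ 0.56448372 -0.00314089  0.0275    ]
[ 0.56507219 -0.13079041  0.0275    ] [ 0.56583538 -0.08844741  0.0275    ]
```

{"name": "jog_arm", "arguments": {
  "series": "0 0 0 -5;0 0 0 -11;0 0 0 -17;0 0 0 -23;0 0 0 -29;0 0 0 -35;0 0 0 -41;0 0 0 -47"
}}

```text
t: 52.25
tcp_pos: [0.6409, -0.0124, 0.1967]
ee_rot: [-180.0, 0.0, 133.7]
contact_force: [0.6, 1.7, 3.8]
grip_width: 0.0093
```

{"name": "jog_arm", "arguments": {
  "series": "0 0 0 -6;0 0 0 -12;0 0 0 -18;0 0 0 -24;0 0 0 -30;0 0 0 -36;0 0 0 -41;0 0 0 -44.5"
}}

```text
t: 53.05
tcp_pos: [0.6408, -0.0124, 0.1967]
ee_rot: [180.0, 0.0, 89.3]
contact_force: [0.2, 2.3, 4.4]
grip_width: 0.0099
```

Run:
```python
from h import *
o=ctrl.observe(); print(o['tcp_pos'],o['ee_rot'],o['contact_force'],o['ft_torque'],o['joint_pos'].round(1))
```

```text
[ 0.64084662 -0.01241454  0.19671236] [1.79995647e+02 2.53772413e-02 8.92588817e+01] [0.16478706 2.29455348 4.35229783] [ 0.36922979 -0.1242503   0.106485  ] [-2.1 28.1 88.4 -0.  63.5 -1.4]
```

{"name": "jog_arm", "arguments": {
  "series": "0 0 0 -1;0 0 0 -2;0 0 0 -3;0 0 0 -4;0 0 0 -4;0 0 0 -4;0 0 0 -4;0 0 0 -4"
}}

```text
t: 53.85
tcp_pos: [0.6409, -0.0124, 0.1967]
ee_rot: [180.0, 0.1, 85.5]
contact_force: [-0.5, 0.8, 6.6]
grip_width: 0.0113
```

Run:
```python
from h import *
o=ctrl.observe(); print(o['tcp_pos'],o['ee_rot'],o['contact_force'],o['ft_torque'],o['joint_pos'].round(1))
```

```text
[ 0.64085142 -0.01238924  0.19674794] [1.79988838e+02 5.50970808e-02 8.55251889e+01] [-0.51279435  0.77900503  6.56500648] [ 0.27099571 -0.07950368  1.16639195] [-2.1 28.1 88.4 -0.1 63.5  2.4]
```

{"name": "jog_arm", "arguments": {
  "series": "0 0 0 1;0 0 0 2;0 0 0 2;0 0 0 2;0 0 0 2;0 0 0 2;0 0 0 2;0 0 0 2"
}}

```text
t: 54.65
tcp_pos: [0.6409, -0.0124, 0.1967]
ee_rot: [180.0, 0.0, 87.5]
contact_force: [-0.3, 1.8, 4.2]
grip_width: 0.0101
```

{"name": "jog_arm", "arguments": {
  "series": "0 0 0 0;0 0 0 0;0 0 0 0;0 0 0 0;0 0 0 0;0 0 0 0;0 0 0 0;0 0 0 0",
  "claw": 0.4
}}

```text
t: 55.45
tcp_pos: [0.6409, -0.0123, 0.1966]
ee_rot: [180.0, 0.0, 87.4]
contact_force: [-0.9, 0.0, -0.0]
grip_width: 0.0363
```

{"name": "jog_arm", "arguments": {
  "series": "0 0 0.01 0;0 0 0.03 0;0 0 0.05 0;0 0 0.05 0;0 0 0.05 0;0 0 0.05 0;0 0 0.05 0;0 0 0.05 0"
}}

```text
t: 56.25
tcp_pos: [0.6406, -0.0123, 0.2457]
ee_rot: [-179.9, 0.0, 87.4]
contact_force: [0.0, 0.6, 0.2]
grip_width: 0.0363
```

Run:
```python
from h import *
im=cap('wrist'); save(im,'w27'); save(im,'w27z',(200,100,420,270),3.5); o=ctrl.observe(); print(o['tcp_pos'],o['ee_rot'],o['contact_force'])
```

```text
[ 0.6406658  -0.01225971  0.24582932] [-1.79927829e+02  2.03880833e-03  8.73867812e+01] [ 0.08475884 -0.31351509 -0.73923038]
```

View pics/w27z.png

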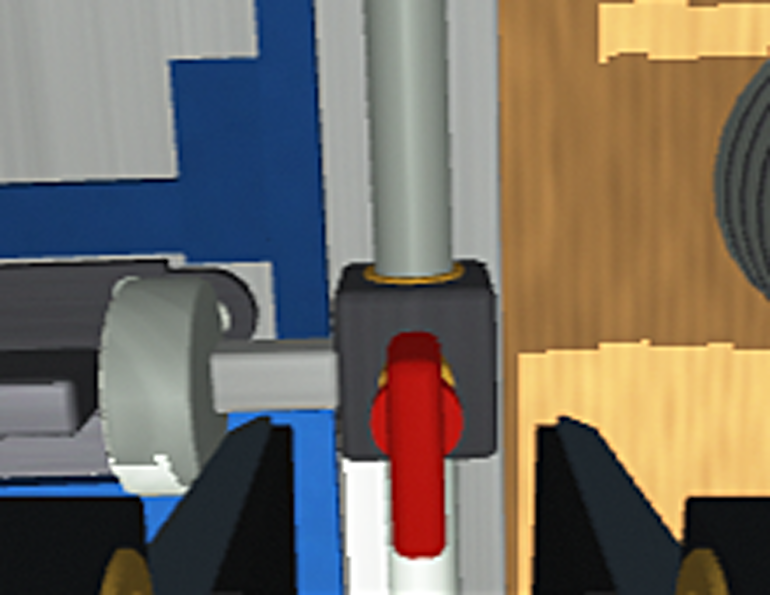

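{"name": "jog_arm", "arguments": {
  "series": "-0.02 0 0.04 -5;-0.05 0 0.08 -10;-0.09 0 0.1 -18;-0.13 0 0.1 -26;-0.17 0 0.1 -34;-0.2 0 0.1 -42;-0.22 0 0.1 -50;-0.23 0 0.1 -58"
}}

```text
t: 57.1
tcp_pos: [0.4088, -0.0122, 0.3467]
ee_rot: [180.0, 0.0, 29.0]
contact_force: [0.5, 0.1, -0.2]
grip_width: 0.0367
```

{"name": "jog_arm", "arguments": {
  "series": "-0.01 0 0 -8;-0.02 0 0 -16;-0.03 0 0 -24;-0.03 0 0 -28;-0.03 0 0 -28;-0.03 0 0 -28;-0.03 0 0 -28;-0.03 0 0 -28"
}}

```text
t: 57.9
tcp_pos: [0.381, -0.0123, 0.3465]
ee_rot: [180.0, 0.0, 1.4]
contact_force: [0.2, 1.0, -0.3]
grip_width: 0.0364
```

Run:
```python
from h import *
im=cap('wrist'); save(im,'w28'); s=cap('scene'); save(s,'s28z',(260,160,460,300),4); t=cap('top'); save(t,'t28')
o=ctrl.observe(); print(o['tcp_pos'],o['ee_rot'],o['contact_force'])
for th,z in (('screw_head',.13),('gauge_tip',.033),('master',.081),('master_ear',.099),('cover1_ear',.037)):
  for n,c in (('wrist',im),('top',t),('scene',s)):
    for d in ctrl.landmark_of(th,n)[:3]:
      if d['confidence']>.5: print(th,n,np.round(d['at'],1),round(d['confidence'],2),ray(c,d['at'],z).round(4)[:2])
```

```text
[ 0.38097218 -0.01227068  0.34650263] [1.79996369e+02 8.95076630e-03 1.40091229e+00] [-0.15519933 -0.16451721  0.093889  ]
screw_head scene [283.9 196.8] 0.64 [ 0.445  -0.1416]
screw_head scene [338.  225.1] 0.59 [ 0.6259 -0.0079]
gauge_tip top [312.4 173. ] 0.71 [ 0.5868 -0.0018]
gauge_tip top [247.6 247.7] 0.57 [0.3569 0.1815]
gauge_tip scene [331.5 233.6] 0.85 [ 0.5873 -0.0156]
master wrist [294.4 192.2] 0.88 [0.3653 0.0128]
master wrist [506.4 274.1] 0.66 [ 0.2732 -0.2347]
master top [304.6 251.4] 0.95 [0.3465 0.0134]
master top [400.  285.7] 0.91 [ 0.2576 -0.2569]
master top [456.6 248.6] 0.78 [ 0.366  -0.4185]
master scene [243.2 184.3] 0.89 [ 0.2878 -0.2632]
master scene [393.8 143.5] 0.75 [0.2807 0.3783]
master scene [417.  202.4] 0.68 [0.5974 0.3111]
master_ear wrist [566.3 250.3] 0.89 [ 0.3122 -0.2836]
master_ear wrist [343.7 169.4] 0.58 [ 0.3948 -0.0382]
master_ear top [205.4 139.4] 0.78 [0.6626 0.3116]
master_ear top [425.8 276.1] 0.77 [ 0.2854 -0.3259]
master_ear top [188.2 281.8] 0.74 [0.2526 0.3319]
master_ear scene [227.9 198.4] 0.96 [ 0.3545 -0.3305]
master_ear scene [205.8 239.6] 0.96 [ 0.5081 -0.4326]
master_ear scene [304.8 191.6] 0.63 [ 0.421 -0.058]
cover1_ear top [320.5 192.3] 0.55 [ 0.5274 -0.0277]
```

View pics/w28.png

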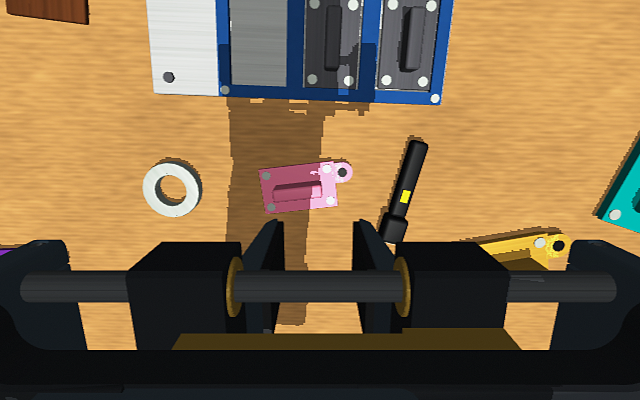

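View pics/s28z.png

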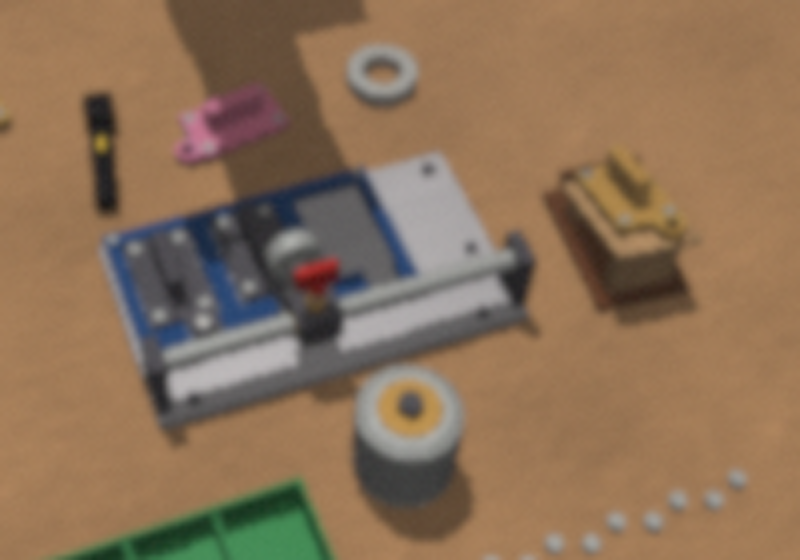

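View pics/t28.png

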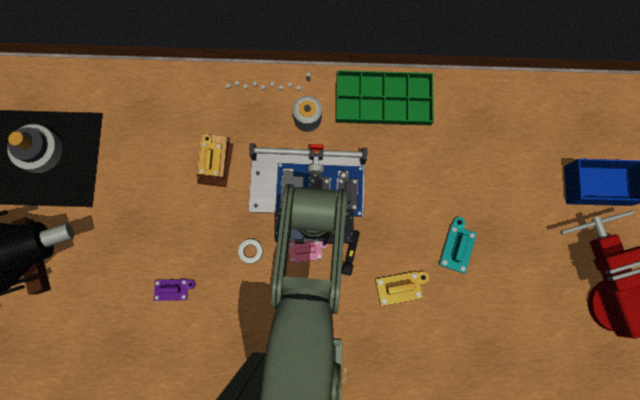

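Run:
```python
from cell import ctrl
print(ctrl.hand_in())
```

```text
the job is handed in; nothing more can be done
None
```

The changeover is done and handed in at about 58 s of the 208 s allowed. One thing was not as asked while I worked: the gauge did not stay at its parking stop.

**What I did**
- **Screw and parking:** I turned the set screw loose to its stop, where the wrist torque showed about 1 N m of resistance. I then ran the gauge to the parking stop, which it met at about 11 N.
- **Master:** I laid it on the sloped rest, straight end against the lip and ear uphill.
- **Covers:** Only two dark covers were on the bench. I put them in nests 1 and 2; nest 3 is empty.
- **Gauge return:** I brought the gauge to the ear of the nest 2 cover with the screw loose. I then turned the screw tight against its end stop, at about 1.2 N m.

**Last checks**
- The final pictures show the wing parallel to the bar, and the drum, bearing and torch where they were.
- Before the gauge came back, both covers sat in their cutouts with clearance all round.
- The master measured within 1–2 mm of its target.
- The dial and bracket measured within 1 mm of the ear's middle along the bar. The spindle tip itself was hidden in the close-up. The networks put it 5–9 mm to either side of the ear's middle (top and scene cameras disagreeing), so I relied on the close-up.

**What did not go to plan**
- **Gauge off its stop:** When I first let go of the parked gauge, it came about 8 mm back off the stop. It stayed there, loose and clear of the nests, while I moved the master and covers. I only noticed when I came back for it, so I pushed it to the stop again before bringing it back.
- **Master off-centre:** It sits about 1–2 mm off the rest's centre line sideways, still flat on the face and against the lip.

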